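# Switch off the warming plate and clear its pots

### The job

Close down the warming plate: first lift the red guard cover on its switch box, flip the toggle across to the white dot (off) and let the cover fall fully shut again. Only then lift each pot off the warming plate by its handle and set it down gently, upright and wholly on the cork mat; do not knock over the tamper that stands there.

Things in the scene. Friction and masses are not known exactly. Their poses are not given: they have to be found in the camera images.
- warmer: warming plate: square steel plate 230 x 230 mm with a black top 40 mm above the table and a steel rim round it, 6 mm thick and 16 mm higher than the top; origin at the centre of its underside, z up, x and y along its sides. It is fixed.
- mat: cork mat, 240 mm along its x, 220 mm along its y, 6 mm thick, fixed to the table; origin at the centre of its underside, z up.
- switchbox: grey switch box of the plate, fixed, 130 (x) x 100 (y) x 50 mm high, origin at the centre of its underside; -x is its front, nearest the robot, +y its left. On top, under a red guard cover, a steel toggle between a green dot (+y: on) and a white dot (-y: off). Plate, mat and box swap places from start to start.
- cover (a joint): angle of the red guard cover, rad: 0 shut, 1.9 fully open (swung up and back past the vertical). Hinge axis: the box's y, through point cover_hinge. A light spring always pulls it shut against a soft-close damper: let go fully open, it falls to 1.2 rad in some 8 s (below that it covers the toggle) and is shut after some 23 s. Lifting it at 0.5 rad/s takes about 4 N at the tab.
- cover_tab (a point): grip point of the cover's tab, an upright red fin 10 mm thick (box y), 22 mm high, standing 34 mm out of the cover's front wall (box -x), this point 24 mm out. Shut, it is 82 mm ahead of the hinge axis, 25 mm above it, 81 mm above the table, 31 mm above the box top. The hollow cover is 58 mm long, 68 mm wide, 40 mm high, hinged at its lower back edge.
- cover_hinge (a point): point on the axis of the cover's hinge, 25 mm behind (box +x) the box's centre and 56 mm above the table.
- toggle (a joint): angle of the steel toggle lever, rad: -0.5 leaning fully left (box +y, green dot, on), 0 upright, +0.5 leaning fully right (box -y, white dot, off). It stays where it is left; pushing it takes about 1 to 2 N.
- toggle_tip (a point): top end of the toggle lever, a round steel lever 11 mm thick at the tip, 28 mm long from its pivot; the pivot is 15 mm ahead (box -x) of the box's centre and 53 mm above the table, on the box's middle line.
- tamper_mid (a point): a loose steel coffee tamper, 85 mm high, base 52 mm across, 0.45 kg, standing at one corner of the cork mat (far right as seen along the mat's +x); the point is half-way up, z along its axis.
- pot1_mid (a point): a small lidded steel pot, 72 mm across at the base (74 mm at the lid), 117 mm high with its handle, 0.28 to 0.46 kg; point half-way up on its axis, 58.5 mm above its base. Black handle bar over the lid, 62 mm long (pot x), 12 mm thick (y), 14 mm high, its centre 51.5 mm above this point, 28 mm free below it. Starts on the warming plate; two or three of the four pots are present.
- pot2_mid (a point): a small lidded steel pot, 72 mm across at the base (74 mm at the lid), 117 mm high with its handle, 0.28 to 0.46 kg; point half-way up on its axis, 58.5 mm above its base. Black handle bar over the lid, 62 mm long (pot x), 12 mm thick (y), 14 mm high, its centre 51.5 mm above this point, 28 mm free below it. Starts on the warming plate; two or three of the four pots are present.
- pot3_mid (a point): a small lidded steel pot, 72 mm across at the base (74 mm at the lid), 117 mm high with its handle, 0.28 to 0.46 kg; point half-way up on its axis, 58.5 mm above its base. Black handle bar over the lid, 62 mm long (pot x), 12 mm thick (y), 14 mm high, its centre 51.5 mm above this point, 28 mm free below it. Starts on the warming plate; two or three of the four pots are present.
- pot4_mid (a point): a small lidded steel pot, 72 mm across at the base (74 mm at the lid), 117 mm high with its handle, 0.28 to 0.46 kg; point half-way up on its axis, 58.5 mm above its base. Black handle bar over the lid, 62 mm long (pot x), 12 mm thick (y), 14 mm high, its centre 51.5 mm above this point, 28 mm free below it. Starts on the warming plate; two or three of the four pots are present.
Mind the look-alikes: they are no part of the job. What is shaped like the switchbox but turquoise is not meant. What is shaped like the part that bears pot3_mid but turquoise is not meant.

How it is judged (in metres and radians):
On the way, in this order (a step that is already met when the one before it is completed fails the run):
1. the guard cover is lifted well open (over 1.1 rad) (value of joint cover above 1.1 rad), for 0.1 s.
2. the toggle is flipped off (over 0.3 rad) with the cover still up (value of joint each of toggle, cover above 0.3 rad), for 0.1 s.
3. the cover has dropped shut (under 0.08 rad), the toggle still off (value of joint toggle above 0.3 rad and value of joint cover below 0.08 rad), for 0.2 s.
At the end, for the whole second after the job is handed in: toggle off (over 0.3 rad), cover shut (under 0.08 rad), every pot present standing upright (within 0.12 rad) and at rest on the cork mat, its base wholly on the mat to within 4 mm; the tamper upright (all of step 3 and x of pot1_mid in the frame of mat between -0.088 and 0.088 m and y of pot1_mid in the frame of mat between -0.078 and 0.078 m and z of pot1_mid in the frame of mat between 0.056 and 0.072 m and angle between each of pot1_mid, pot2_mid, pot3_mid, pot4_mid's own z axis and vertical below 0.12 rad and linear speed of each of pot1, pot2, pot3, pot4 below 0.03 m/s and x of pot2_mid in the frame of mat between -0.088 and 0.088 m and y of pot2_mid in the frame of mat between -0.078 and 0.078 m and z of pot2_mid in the frame of mat between 0.056 and 0.072 m and x of pot3_mid in the frame of mat between -0.088 and 0.088 m and y of pot3_mid in the frame of mat between -0.078 and 0.078 m and z of pot3_mid in the frame of mat between 0.056 and 0.072 m and x of pot4_mid in the frame of mat between -0.088 and 0.088 m and y of pot4_mid in the frame of mat between -0.078 and 0.078 m and z of pot4_mid in the frame of mat between 0.056 and 0.072 m and angle between tamper_mid's own z axis and vertical below 0.15 rad); the robot touches nothing.
It fails at once if a pot is lifted more than 40 mm off the warming plate while the switch is still on or the cover not yet shut ((value of joint toggle below 0.3 rad or value of joint cover above 0.15 rad) and height (world z) of any of pot1_mid, pot2_mid, pot3_mid, pot4_mid above 0.14 m).
It fails at once if the tamper is knocked over (angle between tamper_mid's own z axis and vertical above 0.7 rad).
It fails at once if a pot is dropped or slammed on the mat (over 60 N) (contact force between any of pot1, pot2, pot3, pot4 and mat above 60 N).
Of pot1, pot2, pot3, pot4 only 2 to 3 are there at a start; the rules pass over those that are not, and their reading is None.
At some moment in a run one of pot1, pot2, pot3, pot4 may be knocked a few centimetres aside while the robot is not near it.
It also fails if it takes over 208 s, if anything falls off the work surface, if the arm or the gripper's body presses on something with over 40 N, if the wrist force passes 120 N, or if a joint passes its speed limit or range.

### The arm

A 6-joint arm with a two-finger parallel gripper is mounted at the origin on the work surface. World frame = base frame: x ahead of the robot, y to its left, z up, the work surface at z = 0. Lengths are in mm, angles in degrees, forces in N, time in s.
With the tool pointing down it reaches from about 350 to 850 mm from the base axis. Payload 8.1 kg.
Tool frame: the origin (TCP) lies midway between the tips of the shut fingers; the grasp point (between the pads) lies 19 mm behind it (ctrl.tcp_to_grasp is the distance from the TCP to the grasp point, in mm); z points along the fingers, y is the line along which they close (so a half turn about z gives the same grasp; the last joint's range is limited). The gripper opens to 93 mm and grips with 3 to 60 N. Pads are 15 mm wide; open, the fingers measure 128 mm over their backs; the gripper's body (75 mm by 188 mm) begins 65 mm behind the grasp point.
Start: joints at [70.795, 7.471, 85.268, -0, 87.261, -4.893], TCP at [148.304, 581.387, 218.635] pointing down, gripper open.
Joint ranges: [-169.43, 169.43], [-51.17, 129.36], [1.28, 143.12], [-76.62, 256.62], [0, 156.53], [-152.29, 152.29]. Speed limits (degrees/s): [136.94, 136.94, 159.86, 180, 180, 180].

### API

Orientations are given as [roll, pitch, yaw] about the fixed x, y, z axes, in that order (R = Rz(yaw) Ry(pitch) Rx(roll)).
In Python, from station import ctrl gives the robot as it stands.
- The arm moves only by the shell command python3 -m creep 'ROWS' [FORCE]. ROWS is JSON, a list of rows, each an object of numbers: "tx", "ty", "tz": the shift along the tool's x, y, z each as a share of 120 mm, from -1 to 1; "spin": the turn about the tool's z as a share of 2 rad, from -1 to 1; "grip": the opening, from 0 (shut) to 1 (fully open). In form: [{"tx": .., "ty": .., "tz": .., "spin": .., "grip": ..}, ...]. A call has exactly 5 rows; each row is the pose to reach, as a shift and turn from the pose commanded when the call began, along the tool's axes at that moment; what a row does not reach only later rows make up. A row lasts 1/8 s, in which the tool goes at most 62.5 mm and 10.7 degrees, less where a joint would pass 70% of its speed; a pose out of reach is approached as far as the arm can. A call with a number of a shift or a turn outside -1 to 1 is refused whole. A call with a gripper value outside its range is refused whole. The fingers move at their own pace and stop on an object; FORCE is the grip in N (left out, the last holds). Time passes only in rows, so rows that repeat a pose let the fingers close, or fill a call up. It gives the time, the measured TCP pose, the force, the opening and the grip force at its end, in the units of the state.
- ctrl.get_state(): the state, without advancing time (a new reading comes with each control period).
- ctrl.camera(name): name is "side" or "top" or "wrist"; returns a dict with "color" (480x640x3 uint8, red, green, blue), "depth" (480x640 float32, mm along the optical axis (not along the pixel's ray), 0 where there is no reading), "fx", "fy", "cx", "cy" (pixels), "k1" (the pictures are not rectified: a ray, as slopes to the right and down, at radius r is drawn at 1 + k1 r^2 times it, then the intrinsics apply), "R" (3x3) and "t" (3): a world point X has camera coordinates R X + t. Camera axes: x right, y down, z forward; pixel columns grow to the right and rows downward; lengths in mm; the calibration is good to about 2 mm. A picture is of the moment at which its call begins.
- ctrl.job_done(): hands the job in; it is judged then, once.
The state is a dict: "time": time; "joint_positions": joint angles; "dq": joint speeds; "tau": joint torques, N m; "tool_pos": TCP position; "tool_rot": TCP orientation; "contact_force": force on the tool from outside, world axes, zero at the start; "wrist_torque": the same for the moment, N m; "finger_gap": finger opening in mm; "gripper_force": force on a finger pad.
Only numpy, scipy, OpenCV 4.12 (cv2) and the standard library are available. Lean on these libraries where they do the work, as an engineer would, in place of code of your own. Each camera call takes 0.05 s, during which the arm holds its last target. There are 200 camera calls.

## Working session

There is one attempt and no reset: what is moved stays moved. The work goes in short steps, Python scripts to look and compute and a shell command to move; the robot and the scene stay as the last step left them, time stands still between calls to the robot, and variables do not carry over. Pictures are saved under pics/ and viewed, at most 14 in all, crops included, and the job is handed in when it is done.

```bash
ls; mkdir -p pics; cat > h.py <<'E'
import numpy as np, cv2, pickle, json
from station import ctrl
def snap(n,save=None):
    c=ctrl.camera(n)
    if save:
        cv2.imwrite(f'pics/{save}.png',c['color'][:,:,::-1]); pickle.dump(c,open(f'pics/{save}.pkl','wb'))
    return c
def ray(c,u,v):
    d=np.array([(u-c['cx'])/c['fx'],(v-c['cy'])/c['fy']],float); s=d.copy()
    for _ in range(20): s=d/(1+c['k1']*(s@s))
    R=np.array(c['R']);t=np.array(c['t'])
    return -R.T@t, R.T@np.array([s[0],s[1],1.])
def onz(c,u,v,z):
    o,d=ray(c,u,v); return o+d*(z-o[2])/d[2]
def dep(c,u,v):
    o,d=ray(c,u,v); return o+d*float(c['depth'][int(round(v)),int(round(u))])
def proj(c,X):
    p=np.array(c['R'])@np.array(X,float)+np.array(c['t']); s=p[:2]/p[2]; s=s*(1+c['k1']*(s@s))
    return np.array([s[0]*c['fx']+c['cx'],s[1]*c['fy']+c['cy']])
def cloud(c):
    v,u=np.mgrid[0:480,0:640]; d=np.stack([(u-c['cx'])/c['fx'],(v-c['cy'])/c['fy']],-1); s=d.copy()
    for _ in range(20): s=d/(1+c['k1']*(s**2).sum(-1,keepdims=True))
    P=np.concatenate([s,np.ones((480,640,1))],-1)*c['depth'][...,None]
    return (P-np.array(c['t']))@np.array(c['R'])
def load(n): return pickle.load(open(f'pics/{n}.pkl','rb'))
E
python3 - <<'E'
from h import *
for n in('top','side','wrist'):
    c=snap(n,n+'0'); print(n,c['fx'],c['k1'],(-np.array(c['R']).T@np.array(c['t'])).round(),np.array(c['R']).round(2).tolist())
s=ctrl.get_state();print(s['time'],s['tool_pos'],s['tool_rot'],s['finger_gap'])
E
```

```text
pics
top 473.71317747195513 -0.09814525216289306 [ 407.  -67. 1105.] [[0.12, -0.99, -0.0], [-0.97, -0.12, -0.2], [0.2, 0.03, -0.98]]
side 498.64654673149255 0.04850532128928693 [ 468. -769.  873.] [[0.98, -0.19, 0.0], [-0.14, -0.71, -0.69], [0.13, 0.68, -0.72]]
wrist 353.5016866825769 -0.043661605771732004 [ 67. 604. 385.] [[0.25, 0.97, -0.0], [0.92, -0.23, 0.3], [0.29, -0.08, -0.95]]
0.15 [148.16947476 580.97871359 217.83996505] [-1.79919751e+02 -6.14101678e-03  1.65688672e+02] 92.92578663308126
```

View pics/top0.png

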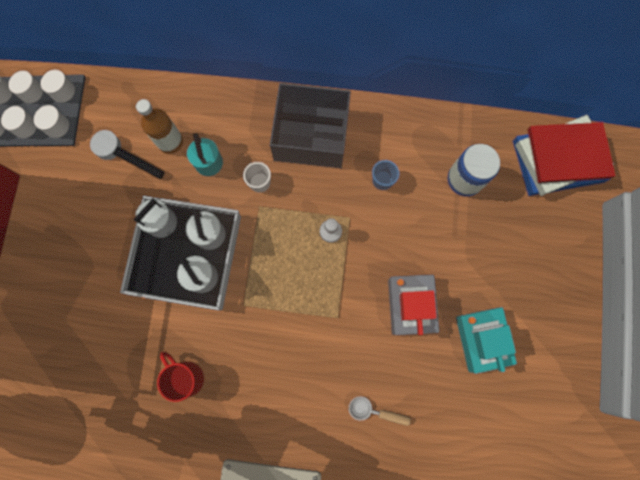

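View pics/side0.png

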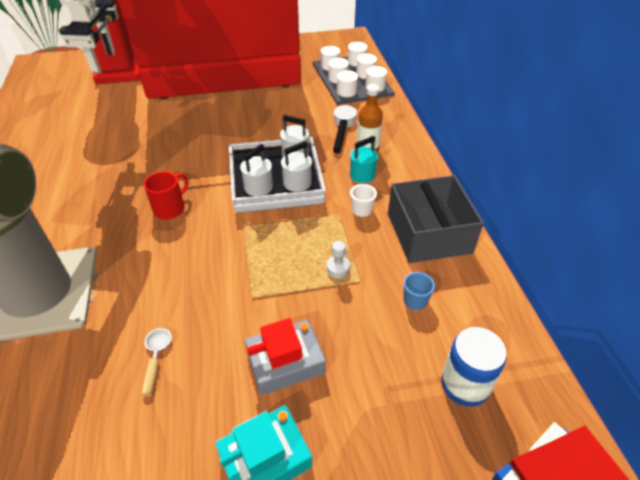

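The top view shows the plate with three pots (handles near (150,212), (203,226), (192,272)), the mat around (298,262) with the tamper at (331,230), the grey box with red cover at (415,305), tab pointing down at (420,327), and the turquoise decoys at (488,340) and (205,155). The side view agrees: red cover (280,342), tab (255,350), pots (257,172), (296,165), (294,137).

```bash
cat > meas.py <<'E'
from h import *
for n in('top0','side0'):
    c=load(n); P=cloud(c); hsv=cv2.cvtColor(c['color'],cv2.COLOR_RGB2HSV); ok=c['depth']>0
    H,S,V=[hsv[...,i].astype(int) for i in range(3)]
    X,Y,Z=P[...,0],P[...,1],P[...,2]
    red=((H<6)|(H>174))&(S>160)&(V>90)&ok&(X>300)&(X<600)&(abs(Y)<420)&(Y<0)
    def rect(m,l):
        p=P[m]
        if len(p)<8: print(n,l,len(p));return
        r=cv2.minAreaRect(p[:,:2].astype(np.float32)); print(n,l,len(p),'med',np.median(p,0).round(1),'rect',np.round(r[0],1),np.round(r[1],1),round(r[2],1),'z',np.percentile(p[:,2],[5,95]).round(1))
    rect(red,'red'); rect(red&(Z>88),'redtop')
    rect(red&(Z>60)&(Z<93),'redlow')
    grey=(S<90)&(Z>45)&(Z<54)&(X>300)&(X<600)&(Y<-80)&(Y>-330)&ok; rect(grey,'boxtop')
    cork=(H>8)&(H<26)&(Z>2.5)&(Z<10)&(X>330)&(X<620)&(Y<230)&(Y>-60)&ok&(S<190); rect(cork,'mat')
    k=cv2.morphologyEx(cork.astype(np.uint8),cv2.MORPH_OPEN,np.ones((5,5)))>0; rect(k,'mat open')
    rim=(Z>45)&(Z<62)&(X>300)&(X<650)&(Y<480)&(Y>140)&ok; rect(rim,'rim')
    blk=(V<70)&(Z>140)&(X>300)&(X<700)&(Y<480)&(Y>140)&ok
    nn,lab=cv2.connectedComponents(blk.astype(np.uint8))
    for i in range(1,nn): 
        if (lab==i).sum()>15: rect(lab==i,'handle')
    rect((Z>60)&(Z<100)&(X>330)&(X<620)&(Y<90)&(Y>-80)&ok,'tamper')
    print(n,'Z table', np.median(Z[ok&(abs(Z)<15)]))
E
python3 meas.py
python3 - <<'E'
from h import *
c=load('top0')['color'];s=load('side0')['color']
a=cv2.resize(c[265:385,380:530],(600,480),interpolation=cv2.INTER_CUBIC)
cv2.imwrite('pics/cropA.png',a[:,:,::-1])
E
```

```text
top0 red 944 med [ 489.7 -272.    94.6] rect [ 475.4 -273.5] [91.3 68.5] 10.3 z [90.3 97.9]
top0 redtop 915 med [ 490.3 -272.5   94.7] rect [ 475.4 -273.6] [91.3 68.4] 10.3 z [91.3 97.9]
top0 redlow 205 med [ 479.6 -274.5   91.9] rect [ 475.4 -273.3] [91.4 68.3] 10.0 z [83.  92.9]
top0 boxtop 1382 med [ 502.3 -260.3   50. ] rect [ 497.3 -270.1] [130.8 101.5] 9.9 z [46.8 53. ]
top0 mat 5805 med [521.8  33.2   5.8] rect [475.1  84.8] [289.7 289.3] 0.0 z [2.8 9. ]
top0 mat open 3227 med [531.8  33.7   6.1] rect [535.7  27.3] [174.1 168.2] 89.7 z [3.3 9.1]
top0 rim 1101 med [504.4 231.   55. ] rect [478.9 273.3] [232.1 352.6] 87.4 z [46.1 59.5]
top0 handle 148 med [613.8 325.7 155.8] rect [613.8 326. ] [11.5 58.7] 57.2 z [149.6 158.8]
top0 handle 136 med [603.1 209.  156.3] rect [600.2 209.7] [59.5 12.1] 19.4 z [149.3 159.1]
top0 handle 148 med [504.  211.8 156.4] rect [501.4 211. ] [62.9 12.9] 42.3 z [151.5 159.3]
top0 tamper 0
top0 Z table 0.18182335236296804
side0 red 1553 med [ 490.9 -284.4   94.2] rect [ 477.4 -276.5] [91.7 70.7] 8.3 z [66.1 97.3]
side0 redtop 1179 med [ 491.1 -278.
[... 154 characters left out ...]
7]
side0 boxtop 1712 med [ 508.3 -295.9   49.8] rect [ 498.6 -274. ] [130.4 100.8] 9.7 z [46.9 52.6]
side0 mat 4189 med [527.4  23.8   5.9] rect [475.2  84.5] [289.  289.8] 89.9 z [2.9 8.7]
side0 mat open 3480 med [533.4  21.4   6.2] rect [535.6  27. ] [174.7 167.6] 89.6 z [3.6 8.7]
side0 rim 1119 med [513.6 178.8  53.4] rect [479.9 270.5] [237. 350.] 86.7 z [46.  59.7]
side0 handle 101 med [616.1 321.3 153.6] rect [615.7 321.4] [10.1 56.9] 57.9 z [145.  158.2]
side0 handle 125 med [604.7 204.5 154.3] rect [603.6 205.6] [61.5 11.5] 19.5 z [144.4 158.3]
side0 handle 132 med [502.8 205.8 154.6] rect [502.9 207.7] [61.6 16.1] 43.2 z [144.8 158. ]
side0 tamper 0
side0 Z table 0.07950789435142094
```

View pics/cropA.png

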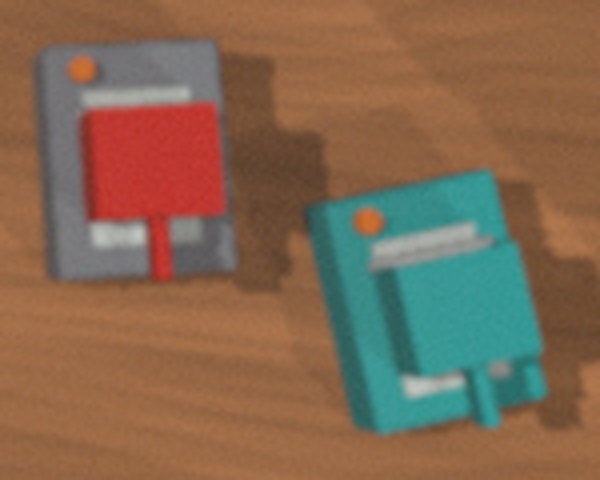

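Grey box lid and red tab are clear: box front is toward the bottom of the crop, with the tab at (160,260) in it. The box sits at about (498,-272) with yaw ≈9.9°.

```bash
cat > go.py <<'E'
# python3 go.py x y z yaw : prints shares per call from the present pose
from h import *; import sys
x,y,z,yw=map(float,sys.argv[1:5]); s=ctrl.get_state(); p=np.array(s['tool_pos']); a=s['tool_rot'][2]
dy=(yw-a+180)%360-180
if len(sys.argv)>5: dy=dy+float(sys.argv[5])
d=np.array([x,y,z])-p; n=int(max(1,np.ceil(abs(dy)/52),np.ceil(np.linalg.norm(d)/240)))
while 1:
    out=[]
    for i in range(n):
        t=np.radians(a+dy*i/n); e=d/n
        out.append([e@[np.cos(t),np.sin(t),0]/120,e@[np.sin(t),-np.cos(t),0]/120,-e[2]/120,-np.radians(dy/n)/2])
    if np.abs(out).max()<=1: break
    n+=1
print('now',p.round(1),round(a,1),'t',round(s['time'],2),'gap',round(s['finger_gap'],1))
for o in out: print('tx %.3f ty %.3f tz %.3f spin %.3f'%tuple(o))
E
python3 - <<'E'
from h import *
c=load('top0');P=cloud(c)
for u,v in[(260,208),(349,213),(338,316),(246,304)]: print(onz(c,u,v,6).round(1))
c2=load('side0')
for u,v in[(246,228),(340,219),(357,284),(254,294)]: print('side',onz(c2,u,v,6).round(1))
# tamper top pts
for n in('top0','side0'):
    c=load(n);P=cloud(c)
    m=(P[...,2]>66)&(P[...,2]<100)&(P[...,0]>480)&(P[...,0]<640)&(P[...,1]<70)&(P[...,1]>-120)
    print(n,'tamper',m.sum(),P[m].mean(0).round(1),P[m].max(0).round(1))
E
python3 go.py 442 -282 180 9.9
```

```text
[685.5 108.7   6. ]
[ 698.7 -104.8    6. ]
[ 453.3 -106.     6. ]
[454.7 107.9   6. ]
side [457.8 104.4   6. ]
side [689.7  90.9   6. ]
side [ 681.2 -115.7    6. ]
side [456.1 -99.3   6. ]
top0 tamper 47 [636.5 -65.9  79.9] [639.8 -55.2  90.4]
side0 tamper 39 [636.7 -71.6  79. ] [640.  -60.6  89.6]
now [148.2 581.  217.8] 165.7 t 0.15 gap 92.9
tx -0.519 ty -0.795 tz 0.039 spin 0.170
tx -0.754 ty -0.577 tz 0.039 spin 0.170
tx -0.903 ty -0.292 tz 0.039 spin 0.170
tx -0.949 ty 0.025 tz 0.039 spin 0.170
tx -0.886 ty 0.340 tz 0.039 spin 0.170
tx -0.722 ty 0.616 tz 0.039 spin 0.170
tx -0.475 ty 0.822 tz 0.039 spin 0.170
tx -0.174 ty 0.933 tz 0.039 spin 0.170
```

```bash
python3 go.py 420 150 210 75
```

```text
now [148.2 581.  217.8] 165.7 t 0.15 gap 92.9
tx -0.617 ty -0.584 tz 0.013 spin 0.158
tx -0.768 ty -0.363 tz 0.013 spin 0.158
tx -0.843 ty -0.106 tz 0.013 spin 0.158
tx -0.834 ty 0.162 tz 0.013 spin 0.158
tx -0.742 ty 0.413 tz 0.013 spin 0.158
```

```bash
python3 -m creep '[{"tx":-0.2,"ty":-0.2,"tz":0,"spin":0.05,"grip":1},{"tx":-0.4,"ty":-0.4,"tz":0,"spin":0.1,"grip":1},{"tx":-0.62,"ty":-0.58,"tz":0.01,"spin":0.16,"grip":1},{"tx":-0.62,"ty":-0.58,"tz":0.01,"spin":0.16,"grip":1},{"tx":-0.62,"ty":-0.58,"tz":0.01,"spin":0.16,"grip":1}]'
python3 -m creep '[{"tx":-0.2,"ty":-0.1,"tz":0,"spin":0.05,"grip":1},{"tx":-0.4,"ty":-0.2,"tz":0,"spin":0.1,"grip":1},{"tx":-0.6,"ty":-0.3,"tz":0.01,"spin":0.16,"grip":1},{"tx":-0.77,"ty":-0.36,"tz":0.01,"spin":0.16,"grip":1},{"tx":-0.77,"ty":-0.36,"tz":0.01,"spin":0.16,"grip":1}]'
python3 go.py 420 150 210 75
```

```text
time: 0.78
tool_pos: [203.0, 495.9, 217.4]
tool_rot: [180.0, -0.0, 147.4]
contact_force: [0.2, 0.1, -0.9]
finger_gap: 92.9
gripper_force: 0.0
time: 1.4
tool_pos: [257.8, 409.5, 216.3]
tool_rot: [180.0, -0.0, 129.0]
contact_force: [-0.1, 0.3, 0.5]
finger_gap: 92.7
gripper_force: 0.0
now [257.8 409.5 216.3] 129.0 t 1.4 gap 92.7
tx -0.843 ty -0.104 tz 0.017 spin 0.157
tx -0.834 ty 0.162 tz 0.017 spin 0.157
tx -0.743 ty 0.412 tz 0.017 spin 0.157
```

```bash

python3 -m creep '[{"tx":-0.3,"ty":-0.05,"tz":0,"spin":0.05,"grip":1},{"tx":-0.6,"ty":-0.1,"tz":0.01,"spin":0.1,"grip":1},{"tx":-0.84,"ty":-0.1,"tz":0.02,"spin":0.16,"grip":1},{"tx":-0.84,"ty":-0.1,"tz":0.02,"spin":0.16,"grip":1},{"tx":-0.84,"ty":-0.1,"tz":0.02,"spin":0.16,"grip":1}]' >/dev/null
python3 -m creep '[{"tx":-0.3,"ty":0.05,"tz":0,"spin":0.05,"grip":1},{"tx":-0.6,"ty":0.1,"tz":0.01,"spin":0.1,"grip":1},{"tx":-0.83,"ty":0.16,"tz":0.02,"spin":0.16,"grip":1},{"tx":-0.83,"ty":0.16,"tz":0.02,"spin":0.16,"grip":1},{"tx":-0.83,"ty":0.16,"tz":0.02,"spin":0.16,"grip":1}]' >/dev/null
python3 -m creep '[{"tx":-0.3,"ty":0.14,"tz":0,"spin":0.05,"grip":1},{"tx":-0.5,"ty":0.28,"tz":0.01,"spin":0.1,"grip":1},{"tx":-0.74,"ty":0.41,"tz":0.02,"spin":0.16,"grip":1},{"tx":-0.74,"ty":0.41,"tz":0.02,"spin":0.16,"grip":1},{"tx":-0.74,"ty":0.41,"tz":0.02,"spin":0.16,"grip":1}]' >/dev/null
python3 -m creep '[{"tx":-0.3,"ty":0.1,"tz":0,"spin":0.05,"grip":1},{"tx":-0.6,"ty":0.2,"tz":0.01,"spin":0.1,"grip":1},{"tx":-0.86,"ty":0.28,"tz":0.06,"spin":0.14,"grip":1},{"tx":-0.86,"ty":0.28,"tz":0.06,"spin":0.14,"grip":1},{"tx":-0.86,"ty":0.28,"tz":0.06,"spin":0.14,"grip":1}]'
python3 -m creep '[{"tx":-0.3,"ty":0.2,"tz":0,"spin":0.05,"grip":1},{"tx":-0.5,"ty":0.4,"tz":0.01,"spin":0.1,"grip":1},{"tx":-0.75,"ty":0.51,"tz":0.06,"spin":0.14,"grip":1},{"tx":-0.75,"ty":0.51,"tz":0.06,"spin":0.14,"grip":1},{"tx":-0.75,"ty":0.51,"tz":0.06,"spin":0.14,"grip":1}]'
python3 go.py 442 -282 180 9.9
```

```text
time: 3.9
tool_pos: [421.6, 43.2, 202.0]
tool_rot: [-180.0, -0.0, 58.1]
contact_force: [-0.4, 0.3, -0.0]
finger_gap: 93.2
gripper_force: 0.0
time: 4.53
tool_pos: [426.1, -65.5, 194.9]
tool_rot: [-180.0, -0.0, 42.1]
contact_force: [-0.6, 0.4, 0.3]
finger_gap: 93.0
gripper_force: 0.0
now [426.1 -65.5 194.9] 42.1 t 4.53 gap 93.0
tx -0.555 ty 0.714 tz 0.062 spin 0.140
tx -0.336 ty 0.840 tz 0.062 spin 0.140
```

```bash

python3 -m creep '[{"tx":-0.2,"ty":0.3,"tz":0,"spin":0.05,"grip":0.6},{"tx":-0.4,"ty":0.5,"tz":0.01,"spin":0.1,"grip":0.6},{"tx":-0.55,"ty":0.71,"tz":0.06,"spin":0.14,"grip":0.6},{"tx":-0.55,"ty":0.71,"tz":0.06,"spin":0.14,"grip":0.6},{"tx":-0.55,"ty":0.71,"tz":0.06,"spin":0.14,"grip":0.6}]' >/dev/null
python3 -m creep '[{"tx":-0.1,"ty":0.3,"tz":0,"spin":0.05,"grip":0.5},{"tx":-0.2,"ty":0.6,"tz":0.01,"spin":0.1,"grip":0.5},{"tx":-0.34,"ty":0.84,"tz":0.06,"spin":0.14,"grip":0.5},{"tx":-0.34,"ty":0.84,"tz":0.06,"spin":0.14,"grip":0.5},{"tx":-0.34,"ty":0.84,"tz":0.06,"spin":0.14,"grip":0.5}]'
python3 - <<'E'
from h import *
c=snap('wrist','w1'); P=cloud(c); hsv=cv2.cvtColor(c['color'],cv2.COLOR_RGB2HSV)
H,S,V=[hsv[...,i].astype(int) for i in range(3)]
red=((H<6)|(H>174))&(S>160)&(V>80)&(c['depth']>0)
x=np.array([np.cos(np.radians(9.9)),np.sin(np.radians(9.9))]);y=np.array([-x[1],x[0]])
B=np.array([498,-272.])
p=P[red]; q=np.c_[(p[:,:2]-B)@x,(p[:,:2]-B)@y,p[:,2]]
print(len(p),np.percentile(q,[1,50,99],axis=0).round(1))
t=q[(q[:,0]<-40)]; print(len(t),np.percentile(t,[2,50,98],axis=0).round(1) if len(t) else '')
t=q[(q[:,2]>93)]; r=cv2.minAreaRect((t[:,:2]).astype(np.float32)); print(r)
E
python3 go.py 442 -282 64 9.9
```

```text
time: 5.78
tool_pos: [441.4, -281.4, 180.5]
tool_rot: [-180.0, -0.0, 10.0]
contact_force: [-0.6, 0.3, -0.2]
finger_gap: 47.0
gripper_force: 0.0
8099 [[-61.2 -30.6  91.8]
 [ -5.3   2.2  95.8]
 [ 23.3  34.7  97.4]]
370 [[-67.1  -1.7  90.7]
 [-54.2   2.8  92.3]
 [-40.7   6.6  93.6]]
((-20.418798446655273, 2.135204315185547), (66.94843292236328, 89.17339324951172), 89.84648895263672)
now [ 441.4 -281.3  180.5] 10.0 t 5.83 gap 46.3
tx 0.004 ty 0.006 tz 0.971 spin 0.001
```

View pics/w1.png

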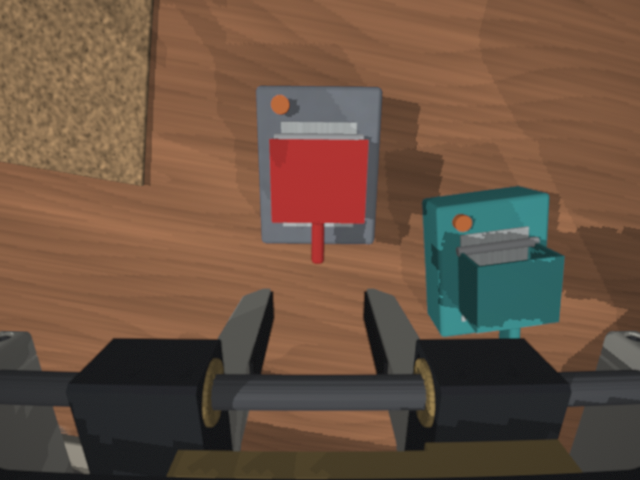

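The wrist view shows the red tab at (318,243) centred between the fingers (left tip (268,300), right tip (370,300)); the turquoise decoy stays off to the right at (490,260), clear of the fingers.

```bash

python3 -m creep '[{"tx":0,"ty":0,"tz":0.25,"spin":0,"grip":0.5},{"tx":0,"ty":-0.01,"tz":0.5,"spin":0,"grip":0.5},{"tx":0,"ty":-0.01,"tz":0.75,"spin":0,"grip":0.5},{"tx":0,"ty":-0.01,"tz":0.97,"spin":0,"grip":0.5},{"tx":0,"ty":-0.01,"tz":0.97,"spin":0,"grip":0.5}]'
python3 -m creep '[{"tx":0,"ty":0,"tz":0,"spin":0,"grip":0},{"tx":0,"ty":0,"tz":0,"spin":0,"grip":0},{"tx":0,"ty":0,"tz":0,"spin":0,"grip":0},{"tx":0,"ty":0,"tz":0,"spin":0,"grip":0},{"tx":0,"ty":0,"tz":0,"spin":0,"grip":0}]' 25
python3 - <<'E'
# arc: tab rel hinge (-82,25); rotate by -th
import numpy as np
for th in np.arange(0,1.91,.1):
    a=np.pi-np.arctan2(25,82)-th; print(round(th,1),np.round((np.array([np.cos(a),np.sin(a)])*85.73-[-82,25])/120,3))
E
```

```text
time: 6.45
tool_pos: [439.5, -279.2, 62.0]
tool_rot: [-179.8, 0.2, 10.0]
contact_force: [0.7, 0.7, 0.2]
finger_gap: 46.4
gripper_force: 0.0
time: 7.08
tool_pos: [440.7, -281.0, 64.1]
tool_rot: [-179.9, -0.0, 9.8]
contact_force: [-0.5, 5.4, 3.6]
finger_gap: 10.0
gripper_force: 25.0
0.0 [-0.  0.]
0.1 [0.024 0.067]
0.2 [0.055 0.132]
0.3 [0.092 0.193]
0.4 [0.135 0.25 ]
0.5 [0.184 0.302]
0.6 [0.237 0.349]
0.7 [0.295 0.391]
0.8 [0.357 0.427]
0.9 [0.422 0.456]
1.0 [0.489 0.479]
1.1 [0.559 0.495]
1.2 [0.63  0.504]
1.3 [0.701 0.506]
1.4 [0.772 0.5  ]
1.5 [0.843 0.488]
1.6 [0.912 0.469]
1.7 [0.978 0.442]
1.8 [1.041 0.41 ]
1.9 [1.101 0.371]
```

```bash

python3 -m creep '[{"tx":0.01,"ty":0,"tz":-0.03,"spin":0,"grip":0},{"tx":0.024,"ty":0,"tz":-0.067,"spin":0,"grip":0},{"tx":0.055,"ty":0,"tz":-0.132,"spin":0,"grip":0},{"tx":0.092,"ty":0,"tz":-0.193,"spin":0,"grip":0},{"tx":0.135,"ty":0,"tz":-0.25,"spin":0,"grip":0}]' 25
python3 -m creep '[{"tx":0.05,"ty":0,"tz":-0.05,"spin":0,"grip":0},{"tx":0.1,"ty":0,"tz":-0.1,"spin":0,"grip":0},{"tx":0.16,"ty":0,"tz":-0.14,"spin":0,"grip":0},{"tx":0.222,"ty":0,"tz":-0.177,"spin":0,"grip":0},{"tx":0.287,"ty":0,"tz":-0.206,"spin":0,"grip":0}]' 25
```

```text
time: 7.7
tool_pos: [456.1, -278.4, 93.7]
tool_rot: [-179.9, 0.1, 9.8]
contact_force: [-3.8, 2.9, -9.7]
finger_gap: 9.7
gripper_force: 25.0
time: 8.32
tool_pos: [490.0, -272.7, 118.7]
tool_rot: [-179.9, 0.1, 9.8]
contact_force: [-7.8, 1.3, -6.4]
finger_gap: 10.0
gripper_force: 25.0
```

```bash

python3 -m creep '[{"tx":0.067,"ty":0,"tz":-0.023,"spin":0,"grip":0},{"tx":0.137,"ty":0,"tz":-0.039,"spin":0,"grip":0},{"tx":0.208,"ty":0,"tz":-0.048,"spin":0,"grip":0},{"tx":0.279,"ty":0,"tz":-0.05,"spin":0,"grip":0},{"tx":0.35,"ty":0,"tz":-0.044,"spin":0,"grip":0}]' 25
python3 -m creep '[{"tx":0.071,"ty":0,"tz":0.012,"spin":0,"grip":0},{"tx":0.14,"ty":0,"tz":0.031,"spin":0,"grip":0},{"tx":0.206,"ty":0,"tz":0.058,"spin":0,"grip":0},{"tx":0.269,"ty":0,"tz":0.09,"spin":0,"grip":0},{"tx":0.29,"ty":0,"tz":0.1,"spin":0,"grip":0}]' 25
python3 - <<'E'
from h import *
snap('side','s2')
E
```

```text
time: 8.95
tool_pos: [532.0, -265.7, 125.3]
tool_rot: [-180.0, 0.1, 9.8]
contact_force: [-9.5, 4.7, 2.0]
finger_gap: 10.1
gripper_force: 25.0
time: 9.57
tool_pos: [568.3, -259.8, 114.7]
tool_rot: [179.9, -0.2, 9.9]
contact_force: [-4.6, 5.5, 5.6]
finger_gap: 5.9
gripper_force: 25.4
```

View pics/s2.png

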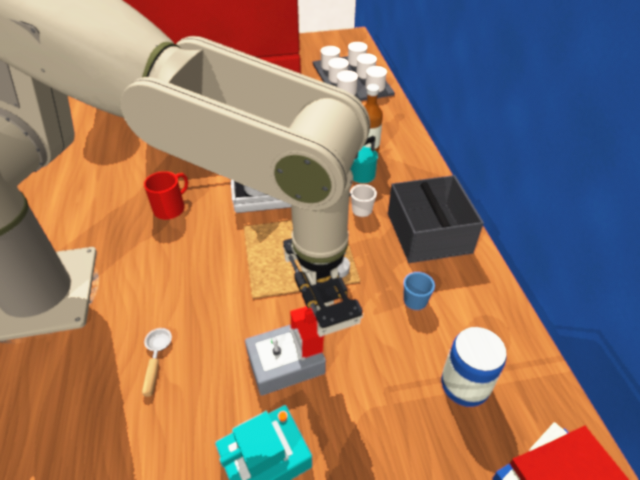

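The side view shows the red cover up (305,330) with the bare toggle at (276,348) and the fingers just slipped past the tab; the cover is open, so I go straight to the toggle.

```bash

python3 -m creep '[{"tx":0,"ty":0,"tz":-0.35,"spin":0,"grip":0.15},{"tx":-0.35,"ty":-0.2,"tz":-0.35,"spin":0,"grip":0.1},{"tx":-0.75,"ty":-0.39,"tz":-0.35,"spin":0,"grip":0},{"tx":-0.75,"ty":-0.39,"tz":-0.35,"spin":0,"grip":0},{"tx":-0.75,"ty":-0.39,"tz":0,"spin":0,"grip":0}]' 25
python3 -m creep '[{"tx":0,"ty":0,"tz":0.25,"spin":0,"grip":0},{"tx":0,"ty":0,"tz":0.41,"spin":0,"grip":0},{"tx":0,"ty":0.1,"tz":0.41,"spin":0,"grip":0},{"tx":0,"ty":0.2,"tz":0.41,"spin":0,"grip":0},{"tx":0,"ty":0.28,"tz":0.41,"spin":0,"grip":0}]'
python3 -c "
from h import *
c=snap('wrist','w2');c=snap('side','s3')
s=ctrl.get_state();print(s['contact_force'],s['time'])
im=np.hstack([cv2.resize(load('w2')['color'],(400,300)),cv2.resize(c['color'][280:420,200:387],(400,300))]);cv2.imwrite('pics/c3.png',im[:,:,::-1])"
```

```text
time: 10.25
tool_pos: [475.0, -232.3, 118.2]
tool_rot: [179.4, -0.7, 9.8]
contact_force: [0.7, -1.1, -1.0]
finger_gap: 0.2
gripper_force: 0.0
time: 10.88
tool_pos: [476.9, -264.1, 64.5]
tool_rot: [179.9, -0.1, 9.8]
contact_force: [1.3, 2.3, -0.4]
finger_gap: 0.6
gripper_force: 0.8
[ 0.25297229  0.26291632 -0.28260715] 10.975
```

View pics/c3.png

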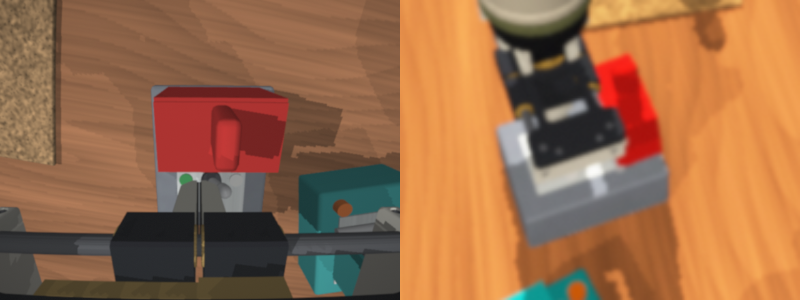

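The wrist view shows the cover still up (220,130) and the lever just right of the finger at (215,182), leaning toward the white side; I push a few mm more to find the stop by force.

```bash

python3 -m creep '[{"tx":0,"ty":0.02,"tz":0,"spin":0,"grip":0},{"tx":0,"ty":0.035,"tz":0,"spin":0,"grip":0},{"tx":0,"ty":0.05,"tz":0,"spin":0,"grip":0},{"tx":0,"ty":0.05,"tz":0,"spin":0,"grip":0},{"tx":0,"ty":0.05,"tz":0,"spin":0,"grip":0}]'

```

```text
time: 11.6
tool_pos: [476.2, -265.8, 62.7]
tool_rot: [-179.8, 0.0, 9.9]
contact_force: [-1.9, 11.0, 6.0]
finger_gap: 0.7
gripper_force: 6.7
```

```bash

python3 -m creep '[{"tx":0,"ty":-0.08,"tz":0,"spin":0,"grip":0},{"tx":-0.05,"ty":-0.1,"tz":-0.3,"spin":0,"grip":0},{"tx":-0.4,"ty":-0.1,"tz":-0.6,"spin":0,"grip":0.2},{"tx":-0.6,"ty":-0.2,"tz":-0.9,"spin":0,"grip":0.4},{"tx":-0.6,"ty":-0.2,"tz":-0.95,"spin":0,"grip":0.5}]'
python3 -c "
from h import *
c=snap('wrist','w4');w=c['color'];c=snap('side','s4')
im=np.hstack([w[0:300,150:550],cv2.resize(c['color'][280:420,200:387],(400,300))]);cv2.imwrite('pics/c4.png',im[:,:,::-1])"
```

```text
time: 12.22
tool_pos: [401.5, -257.7, 179.6]
tool_rot: [179.7, -0.2, 9.8]
contact_force: [0.7, -0.4, 1.0]
finger_gap: 26.0
gripper_force: 0.0
```

View pics/c4.png

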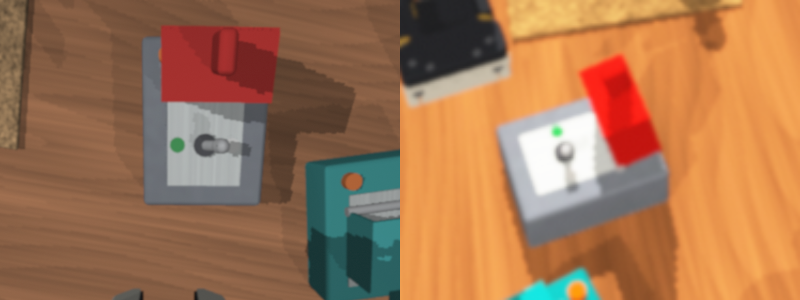

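The toggle tip (222,146) leans right of its pivot (205,145), away from the green dot (178,145), and the cover is still up: the switch is off. The cover now falls by itself while I go to the pots.

```bash
python3 go.py 430 140 235 42.3
```

```text
now [ 401.9 -257.2  177.4] 9.8 t 12.32 gap 33.8
tx 0.199 ty -0.805 tz -0.120 spin -0.071
tx 0.311 ty -0.769 tz -0.120 spin -0.071
tx 0.416 ty -0.718 tz -0.120 spin -0.071
tx 0.513 ty -0.652 tz -0.120 spin -0.071
```

```bash

python3 -m creep '[{"tx":0,"ty":-0.2,"tz":-0.1,"spin":0,"grip":0.5},{"tx":0.1,"ty":-0.4,"tz":-0.12,"spin":-0.03,"grip":0.5},{"tx":0.2,"ty":-0.6,"tz":-0.12,"spin":-0.07,"grip":0.5},{"tx":0.2,"ty":-0.8,"tz":-0.12,"spin":-0.07,"grip":0.5},{"tx":0.2,"ty":-0.8,"tz":-0.12,"spin":-0.07,"grip":0.5}]'>/dev/null
python3 -m creep '[{"tx":0.1,"ty":-0.2,"tz":-0.1,"spin":0,"grip":0.5},{"tx":0.2,"ty":-0.4,"tz":-0.12,"spin":-0.03,"grip":0.5},{"tx":0.31,"ty":-0.6,"tz":-0.12,"spin":-0.07,"grip":0.5},{"tx":0.31,"ty":-0.77,"tz":-0.12,"spin":-0.07,"grip":0.5},{"tx":0.31,"ty":-0.77,"tz":-0.12,"spin":-0.07,"grip":0.5}]'>/dev/null
python3 -m creep '[{"tx":0.1,"ty":-0.2,"tz":-0.1,"spin":0,"grip":0.5},{"tx":0.2,"ty":-0.4,"tz":-0.12,"spin":-0.03,"grip":0.5},{"tx":0.42,"ty":-0.6,"tz":-0.12,"spin":-0.07,"grip":0.5},{"tx":0.42,"ty":-0.72,"tz":-0.12,"spin":-0.07,"grip":0.5},{"tx":0.42,"ty":-0.72,"tz":-0.12,"spin":-0.07,"grip":0.5}]'>/dev/null
python3 -m creep '[{"tx":0.1,"ty":-0.2,"tz":-0.1,"spin":0,"grip":0.5},{"tx":0.2,"ty":-0.4,"tz":-0.12,"spin":-0.03,"grip":0.5},{"tx":0.5,"ty":-0.6,"tz":-0.12,"spin":-0.07,"grip":0.5},{"tx":0.51,"ty":-0.65,"tz":-0.12,"spin":-0.07,"grip":0.5},{"tx":0.51,"ty":-0.65,"tz":-0.12,"spin":-0.07,"grip":0.5}]'
cat > pots.py <<'E'
from h import *; import sys
# handles: black pixels at 135<Z<165, per camera; tamper and mat corners from wrist colour
def handles(n,c):
    P=cloud(c); hsv=cv2.cvtColor(c['color'],cv2.COLOR_RGB2HSV); Z=P[...,2]
    m=(hsv[...,2]<75)&(Z>138)&(Z<168)&(P[...,0]>420)&(P[...,0]<740)&(P[...,1]<460)&(P[...,1]>-140)&(c['depth']>0)
    if n=='wrist': m[300:]=0
    nn,lab,st,_=cv2.connectedComponentsWithStats(m.astype(np.uint8))
    for i in range(1,nn):
        if st[i,4]<40: continue
        p=P[lab==i]; 
        top=p[p[:,2]>np.percentile(p[:,2],95)-9]
        (cx,cy),(w,h),a=cv2.minAreaRect(top[:,:2].astype(np.float32)); a=a if w>h else a+90
        (uc,vc),_,_=cv2.minAreaRect(np.argwhere(lab==i)[:,::-1].astype(np.float32))
        g=onz(c,uc,vc,153)
        print(n,len(p),'c',round(cx,1),round(cy,1),'ray',g[:2].round(1),'LxW',sorted([round(w),round(h)]),'yaw',round(a%180,1),'ztop',np.percentile(p[:,2],95).round(1))
for n in sys.argv[1:]: handles(n,snap(n,n+'_p'))
E
python3 pots.py top side wrist
python3 -c "
from h import *
w=load('wrist_p')['color'];s=load('side_p')['color']
im=np.hstack([cv2.resize(w,(480,360)),s[100:460,180:500]]);cv2.imwrite('pics/c5.png',im[:,:,::-1])"
```

```text
time: 14.82
tool_pos: [430.3, 138.9, 233.9]
tool_rot: [180.0, 0.1, 41.9]
contact_force: [0.1, -0.6, -0.6]
finger_gap: 46.3
gripper_force: 0.0
top 154 c 613.7 326.5 ray [613.3 326.2] LxW [11, 59] yaw 145.4 ztop 159.2
top 137 c 601.4 207.5 ray [600.3 209.4] LxW [12, 60] yaw 24.9 ztop 159.0
side 126 c 616.3 323.0 ray [615.2 318.8] LxW [14, 60] yaw 142.8 ztop 157.0
side 136 c 602.5 206.6 ray [602.  200.9] LxW [14, 61] yaw 24.8 ztop 158.3
side 135 c 502.3 207.1 ray [502.1 204.4] LxW [16, 57] yaw 44.1 ztop 158.2
wrist 799 c 582.0 203.3 ray [581.4 202.8] LxW [11, 22] yaw 21.9 ztop 159.0
wrist 1602 c 501.3 212.2 ray [502.1 213. ] LxW [11, 61] yaw 42.9 ztop 158.9
```

View pics/c5.png

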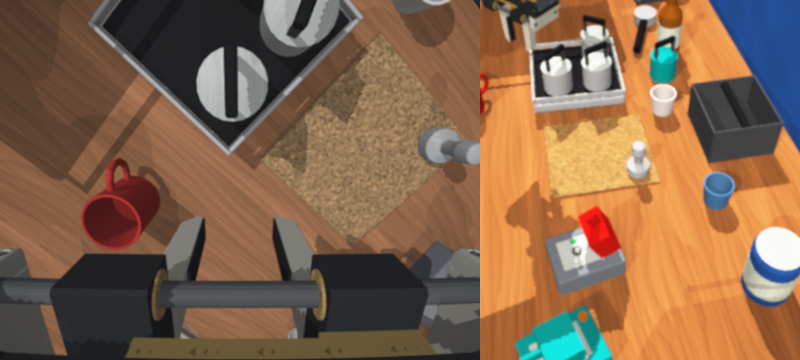

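The wrist half shows pot handles at (231,82) and (305,20) in the composite, mat corners at (378,37), (268,160), (353,240) and the tamper's base at (437,147); the side half shows the cover still falling at (600,232).

```bash
python3 - <<'E'
from h import *
c=load('wrist_p')
for u,v in[(470.7,320),(357,213),(504,49)]: print(onz(c,u,v,6).round(1))
c=load('w1')
for u,v in[(144,184),(153,0)]: print('w1',onz(c,u,v,6).round(1))
for n in('top_p','side_p','wrist_p'):
    c=load(n);P=cloud(c)
    for lo,hi in((12,40),(60,100)):
        m=(P[...,2]>lo)&(P[...,2]<hi)&(P[...,0]>580)&(P[...,0]<720)&(P[...,1]<-30)&(P[...,1]>-120)
        if m.sum()>5: print(n,lo,m.sum(),P[m].mean(0).round(1),P[m].min(0).round(1),P[m].max(0).round(1))
E
python3 go.py 501.5 210.5 190 43
```

```text
[456.2 -97.4   6. ]
[459.4 106.1   6. ]
[684.1 112.1   6. ]
w1 [ 451.2 -106.5    6. ]
w1 [ 610.7 -106.8    6. ]
top_p 12 244 [639.7 -65.9  27.7] [622.5 -99.4  12.1] [668.  -40.5  37.7]
top_p 60 162 [645.5 -66.1  84.6] [633.2 -81.4  66.5] [663.1 -51.9  93.2]
side_p 12 340 [646.5 -77.1  27.2] [623.3 -93.6  12. ] [673.3 -43.   39.6]
side_p 60 202 [647.4 -73.   81. ] [633.5 -83.3  60.3] [662.4 -53.4  92.3]
wrist_p 12 1648 [642.  -55.   27.9] [621.2 -90.3  12.1] [672.8 -37.5  39.9]
wrist_p 60 1064 [642.2 -56.9  80.8] [631.3 -76.1  60.1] [661.5 -47.8  92.6]
now [430.5 138.6 234.2] 41.8 t 14.97 gap 46.1
tx 0.840 ty -0.052 tz 0.368 spin -0.010
```

```bash

python3 -m creep '[{"tx":0.25,"ty":0,"tz":0.1,"spin":0,"grip":0.5},{"tx":0.5,"ty":-0.03,"tz":0.2,"spin":0,"grip":0.5},{"tx":0.84,"ty":-0.05,"tz":0.37,"spin":-0.01,"grip":0.5},{"tx":0.84,"ty":-0.05,"tz":0.37,"spin":-0.01,"grip":0.5},{"tx":0.84,"ty":-0.05,"tz":0.37,"spin":-0.01,"grip":0.5}]'
python3 -m creep '[{"tx":0,"ty":0,"tz":0.1,"spin":0,"grip":0.5},{"tx":0,"ty":0,"tz":0.2,"spin":0,"grip":0.5},{"tx":0,"ty":0,"tz":0.35,"spin":0,"grip":0.5},{"tx":0,"ty":0,"tz":0.48,"spin":0,"grip":0.5},{"tx":0,"ty":0,"tz":0.48,"spin":0,"grip":0.5}]'
python3 -m creep '[{"tx":0,"ty":0,"tz":0,"spin":0,"grip":0.3},{"tx":0,"ty":0,"tz":0,"spin":0,"grip":0.2},{"tx":0,"ty":0,"tz":0,"spin":0,"grip":0},{"tx":0,"ty":0,"tz":0,"spin":0,"grip":0},{"tx":0,"ty":0,"tz":0,"spin":0,"grip":0}]' 30
```

```text
time: 15.6
tool_pos: [501.4, 210.7, 190.0]
tool_rot: [180.0, 0.0, 43.0]
contact_force: [-0.4, 0.4, 1.0]
finger_gap: 46.5
gripper_force: 0.0
time: 16.23
tool_pos: [500.0, 211.2, 129.9]
tool_rot: [-179.9, 0.2, 43.1]
contact_force: [-0.3, 0.2, -0.8]
finger_gap: 46.6
gripper_force: 0.0
time: 16.85
tool_pos: [501.7, 211.7, 132.6]
tool_rot: [180.0, -0.0, 43.1]
contact_force: [-0.7, -0.2, 0.6]
finger_gap: 11.7
gripper_force: 30.0
```

Handle gripped. Holding still on the plate while the cover falls shut.

```bash

python3 -m creep '[{"grip":0},{"grip":0},{"grip":0},{"grip":0},{"grip":0}]' | head -1
python3 -m creep '[{"grip":0},{"grip":0},{"grip":0},{"grip":0},{"grip":0}]' | head -1
python3 -m creep '[{"grip":0},{"grip":0},{"grip":0},{"grip":0},{"grip":0}]' | head -1
python3 -m creep '[{"grip":0},{"grip":0},{"grip":0},{"grip":0},{"grip":0}]' | head -1
python3 -m creep '[{"grip":0},{"grip":0},{"grip":0},{"grip":0},{"grip":0}]' | head -1
python3 -m creep '[{"grip":0},{"grip":0},{"grip":0},{"grip":0},{"grip":0}]' | head -1
python3 -m creep '[{"grip":0},{"grip":0},{"grip":0},{"grip":0},{"grip":0}]' | head -1
python3 -m creep '[{"grip":0},{"grip":0},{"grip":0},{"grip":0},{"grip":0}]' | head -1
python3 -m creep '[{"grip":0},{"grip":0},{"grip":0},{"grip":0},{"grip":0}]' | head -1
python3 -m creep '[{"grip":0},{"grip":0},{"grip":0},{"grip":0},{"grip":0}]' | head -1
python3 -m creep '[{"grip":0},{"grip":0},{"grip":0},{"grip":0},{"grip":0}]' | head -1
python3 -m creep '[{"grip":0},{"grip":0},{"grip":0},{"grip":0},{"grip":0}]' | head -1
python3 -m creep '[{"grip":0},{"grip":0},{"grip":0},{"grip":0},{"grip":0}]' | head -1
python3 -m creep '[{"grip":0},{"grip":0},{"grip":0},{"grip":0},{"grip":0}]' | head -1
python3 -m creep '[{"grip":0},{"grip":0},{"grip":0},{"grip":0},{"grip":0}]' | head -1
python3 -m creep '[{"grip":0},{"grip":0},{"grip":0},{"grip":0},{"grip":0}]' | head -1
cat > cov.py <<'E'
from h import *
x=np.array([np.cos(np.radians(9.9)),np.sin(np.radians(9.9))]);y=np.array([-x[1],x[0]]);B=np.array([497.6,-271.])
for n in('top','side'):
    c=snap(n,n+'_c'); P=cloud(c); hsv=cv2.cvtColor(c['color'],cv2.COLOR_RGB2HSV)
    H,S,V=[hsv[...,i].astype(int) for i in range(3)]; d=P[...,:2]-B
    m=((H<6)|(H>174))&(S>160)&(V>80)&(c['depth']>0)&(np.abs(d)<110).all(-1)
    q=np.c_[d[m]@x,d[m]@y,P[m][:,2]]
    print(n,ctrl.get_state()['time'],m.sum(),'x',np.percentile(q[:,0],[2,98]).round(1),'zmax',np.percentile(q[:,2],98).round(1))
    t=q[(abs(q[:,1])<20)&(q[:,2]>88)&(q[:,0]>-28)&(q[:,0]<20)]; print('top-face slope',np.polyfit(t[:,0],t[:,2],1).round(3) if len(t)>20 else len(t))
    f=q[(q[:,0]<-42)&(q[:,2]>60)]; print('fin',len(f),np.percentile(f,98,axis=0).round(1) if len(f)>5 else '')
E
python3 cov.py
```

```text
top 16.9 882 x [-5.1 53.1] zmax 150.4
top-face slope [-6.00000e-03  1.25416e+02]
fin 0 
side 16.95 1380 x [-5.2 54.8] zmax 149.5
top-face slope [  0.259 124.843]
fin 0 invalid input
invalid input
invalid input
invalid input
invalid input
invalid input
invalid input
invalid input
invalid input
invalid input
invalid input
invalid input
invalid input
invalid input
invalid input
invalid input
```

```bash

python3 -m creep '[{"tx":0,"ty":0,"tz":0,"spin":0,"grip":0},{"tx":0,"ty":0,"tz":0,"spin":0,"grip":0},{"tx":0,"ty":0,"tz":0,"spin":0,"grip":0},{"tx":0,"ty":0,"tz":0,"spin":0,"grip":0},{"tx":0,"ty":0,"tz":0,"spin":0,"grip":0}]' | head -1
python3 -m creep '[{"tx":0,"ty":0,"tz":0,"spin":0,"grip":0},{"tx":0,"ty":0,"tz":0,"spin":0,"grip":0},{"tx":0,"ty":0,"tz":0,"spin":0,"grip":0},{"tx":0,"ty":0,"tz":0,"spin":0,"grip":0},{"tx":0,"ty":0,"tz":0,"spin":0,"grip":0}]' | head -1
python3 -m creep '[{"tx":0,"ty":0,"tz":0,"spin":0,"grip":0},{"tx":0,"ty":0,"tz":0,"spin":0,"grip":0},{"tx":0,"ty":0,"tz":0,"spin":0,"grip":0},{"tx":0,"ty":0,"tz":0,"spin":0,"grip":0},{"tx":0,"ty":0,"tz":0,"spin":0,"grip":0}]' | head -1
python3 -m creep '[{"tx":0,"ty":0,"tz":0,"spin":0,"grip":0},{"tx":0,"ty":0,"tz":0,"spin":0,"grip":0},{"tx":0,"ty":0,"tz":0,"spin":0,"grip":0},{"tx":0,"ty":0,"tz":0,"spin":0,"grip":0},{"tx":0,"ty":0,"tz":0,"spin":0,"grip":0}]' | head -1
python3 -m creep '[{"tx":0,"ty":0,"tz":0,"spin":0,"grip":0},{"tx":0,"ty":0,"tz":0,"spin":0,"grip":0},{"tx":0,"ty":0,"tz":0,"spin":0,"grip":0},{"tx":0,"ty":0,"tz":0,"spin":0,"grip":0},{"tx":0,"ty":0,"tz":0,"spin":0,"grip":0}]' | head -1
python3 -m creep '[{"tx":0,"ty":0,"tz":0,"spin":0,"grip":0},{"tx":0,"ty":0,"tz":0,"spin":0,"grip":0},{"tx":0,"ty":0,"tz":0,"spin":0,"grip":0},{"tx":0,"ty":0,"tz":0,"spin":0,"grip":0},{"tx":0,"ty":0,"tz":0,"spin":0,"grip":0}]' | head -1
python3 -m creep '[{"tx":0,"ty":0,"tz":0,"spin":0,"grip":0},{"tx":0,"ty":0,"tz":0,"spin":0,"grip":0},{"tx":0,"ty":0,"tz":0,"spin":0,"grip":0},{"tx":0,"ty":0,"tz":0,"spin":0,"grip":0},{"tx":0,"ty":0,"tz":0,"spin":0,"grip":0}]' | head -1
python3 -m creep '[{"tx":0,"ty":0,"tz":0,"spin":0,"grip":0},{"tx":0,"ty":0,"tz":0,"spin":0,"grip":0},{"tx":0,"ty":0,"tz":0,"spin":0,"grip":0},{"tx":0,"ty":0,"tz":0,"spin":0,"grip":0},{"tx":0,"ty":0,"tz":0,"spin":0,"grip":0}]' | head -1
python3 -m creep '[{"tx":0,"ty":0,"tz":0,"spin":0,"grip":0},{"tx":0,"ty":0,"tz":0,"spin":0,"grip":0},{"tx":0,"ty":0,"tz":0,"spin":0,"grip":0},{"tx":0,"ty":0,"tz":0,"spin":0,"grip":0},{"tx":0,"ty":0,"tz":0,"spin":0,"grip":0}]' | head -1
python3 -m creep '[{"tx":0,"ty":0,"tz":0,"spin":0,"grip":0},{"tx":0,"ty":0,"tz":0,"spin":0,"grip":0},{"tx":0,"ty":0,"tz":0,"spin":0,"grip":0},{"tx":0,"ty":0,"tz":0,"spin":0,"grip":0},{"tx":0,"ty":0,"tz":0,"spin":0,"grip":0}]' | head -1
python3 -m creep '[{"tx":0,"ty":0,"tz":0,"spin":0,"grip":0},{"tx":0,"ty":0,"tz":0,"spin":0,"grip":0},{"tx":0,"ty":0,"tz":0,"spin":0,"grip":0},{"tx":0,"ty":0,"tz":0,"spin":0,"grip":0},{"tx":0,"ty":0,"tz":0,"spin":0,"grip":0}]' | head -1
python3 -m creep '[{"tx":0,"ty":0,"tz":0,"spin":0,"grip":0},{"tx":0,"ty":0,"tz":0,"spin":0,"grip":0},{"tx":0,"ty":0,"tz":0,"spin":0,"grip":0},{"tx":0,"ty":0,"tz":0,"spin":0,"grip":0},{"tx":0,"ty":0,"tz":0,"spin":0,"grip":0}]' | head -1
python3 -m creep '[{"tx":0,"ty":0,"tz":0,"spin":0,"grip":0},{"tx":0,"ty":0,"tz":0,"spin":0,"grip":0},{"tx":0,"ty":0,"tz":0,"spin":0,"grip":0},{"tx":0,"ty":0,"tz":0,"spin":0,"grip":0},{"tx":0,"ty":0,"tz":0,"spin":0,"grip":0}]' | head -1
python3 -m creep '[{"tx":0,"ty":0,"tz":0,"spin":0,"grip":0},{"tx":0,"ty":0,"tz":0,"spin":0,"grip":0},{"tx":0,"ty":0,"tz":0,"spin":0,"grip":0},{"tx":0,"ty":0,"tz":0,"spin":0,"grip":0},{"tx":0,"ty":0,"tz":0,"spin":0,"grip":0}]' | head -1
python3 -m creep '[{"tx":0,"ty":0,"tz":0,"spin":0,"grip":0},{"tx":0,"ty":0,"tz":0,"spin":0,"grip":0},{"tx":0,"ty":0,"tz":0,"spin":0,"grip":0},{"tx":0,"ty":0,"tz":0,"spin":0,"grip":0},{"tx":0,"ty":0,"tz":0,"spin":0,"grip":0}]' | head -1
python3 -m creep '[{"tx":0,"ty":0,"tz":0,"spin":0,"grip":0},{"tx":0,"ty":0,"tz":0,"spin":0,"grip":0},{"tx":0,"ty":0,"tz":0,"spin":0,"grip":0},{"tx":0,"ty":0,"tz":0,"spin":0,"grip":0},{"tx":0,"ty":0,"tz":0,"spin":0,"grip":0}]' | head -1
python3 cov.py
```

```text
time: 17.58
time: 18.2
time: 18.82
time: 19.45
time: 20.08
time: 20.7
time: 21.32
time: 21.95
time: 22.58
time: 23.2
time: 23.82
time: 24.45
time: 25.08
time: 25.7
time: 26.32
time: 26.95
top 27.0 959 x [-49.2  27.5] zmax 105.1
top-face slope [-0.144 99.306]
fin 32 [-43.    5.6 106.4]
side 27.05 1654 x [-54.2  29.8] zmax 104.5
top-face slope [-0.102 99.451]
fin 91 [-42.5   0.6 106.1]
```

```bash

python3 -m creep '[{"tx":0,"ty":0,"tz":0,"spin":0,"grip":0},{"tx":0,"ty":0,"tz":0,"spin":0,"grip":0},{"tx":0,"ty":0,"tz":0,"spin":0,"grip":0},{"tx":0,"ty":0,"tz":0,"spin":0,"grip":0},{"tx":0,"ty":0,"tz":0,"spin":0,"grip":0}]' | head -1
python3 -m creep '[{"tx":0,"ty":0,"tz":0,"spin":0,"grip":0},{"tx":0,"ty":0,"tz":0,"spin":0,"grip":0},{"tx":0,"ty":0,"tz":0,"spin":0,"grip":0},{"tx":0,"ty":0,"tz":0,"spin":0,"grip":0},{"tx":0,"ty":0,"tz":0,"spin":0,"grip":0}]' | head -1
python3 -m creep '[{"tx":0,"ty":0,"tz":0,"spin":0,"grip":0},{"tx":0,"ty":0,"tz":0,"spin":0,"grip":0},{"tx":0,"ty":0,"tz":0,"spin":0,"grip":0},{"tx":0,"ty":0,"tz":0,"spin":0,"grip":0},{"tx":0,"ty":0,"tz":0,"spin":0,"grip":0}]' | head -1
python3 -m creep '[{"tx":0,"ty":0,"tz":0,"spin":0,"grip":0},{"tx":0,"ty":0,"tz":0,"spin":0,"grip":0},{"tx":0,"ty":0,"tz":0,"spin":0,"grip":0},{"tx":0,"ty":0,"tz":0,"spin":0,"grip":0},{"tx":0,"ty":0,"tz":0,"spin":0,"grip":0}]' | head -1
python3 -m creep '[{"tx":0,"ty":0,"tz":0,"spin":0,"grip":0},{"tx":0,"ty":0,"tz":0,"spin":0,"grip":0},{"tx":0,"ty":0,"tz":0,"spin":0,"grip":0},{"tx":0,"ty":0,"tz":0,"spin":0,"grip":0},{"tx":0,"ty":0,"tz":0,"spin":0,"grip":0}]' | head -1
python3 -m creep '[{"tx":0,"ty":0,"tz":0,"spin":0,"grip":0},{"tx":0,"ty":0,"tz":0,"spin":0,"grip":0},{"tx":0,"ty":0,"tz":0,"spin":0,"grip":0},{"tx":0,"ty":0,"tz":0,"spin":0,"grip":0},{"tx":0,"ty":0,"tz":0,"spin":0,"grip":0}]' | head -1
python3 cov.py; python3 pots.py side
python3 go.py 505 -48 210 43
```

```text
time: 27.68
time: 28.3
time: 28.92
time: 29.55
time: 30.18
time: 30.8
top 30.85 915 x [-55.4  22.1] zmax 98.3
top-face slope [9.0000e-03 9.4915e+01]
fin 44 [-42.8   5.9  95.2]
side 30.9 1603 x [-60.8  23.8] zmax 97.8
top-face slope [-4.0000e-03  9.5262e+01]
fin 121 [-42.7   0.6  94. ]
side 72 c 625.2 317.8 ray [624.7 317. ] LxW [11, 39] yaw 143.9 ztop 159.1
side 135 c 602.0 207.0 ray [601.9 202.5] LxW [13, 60] yaw 21.7 ztop 157.9
side 57 c 491.9 199.5 ray [490.4 200.8] LxW [13, 30] yaw 52.1 ztop 159.9
now [501.8 211.7 132.6] 43.1 t 30.95 gap 11.9
tx -0.729 ty 0.800 tz -0.323 spin 0.000
tx -0.729 ty 0.800 tz -0.323 spin 0.000
```

The cover is flat again (slope ≈0, same height as at the start), so lift the first pot and carry it to the right-near slot.

```bash

python3 -m creep '[{"tx":0,"ty":0,"tz":-0.05,"spin":0,"grip":0},{"tx":0,"ty":0,"tz":-0.15,"spin":0,"grip":0},{"tx":0,"ty":0,"tz":-0.3,"spin":0,"grip":0},{"tx":0,"ty":0,"tz":-0.45,"spin":0,"grip":0},{"tx":0,"ty":0,"tz":-0.5,"spin":0,"grip":0}]' 40
python3 -m creep '[{"tx":-0.08,"ty":0.1,"tz":0,"spin":0,"grip":0},{"tx":-0.2,"ty":0.25,"tz":0,"spin":0,"grip":0},{"tx":-0.4,"ty":0.45,"tz":0,"spin":0,"grip":0},{"tx":-0.6,"ty":0.65,"tz":0,"spin":0,"grip":0},{"tx":-0.73,"ty":0.8,"tz":0,"spin":0,"grip":0}]'
python3 -m creep '[{"tx":-0.2,"ty":0.2,"tz":0,"spin":0,"grip":0},{"tx":-0.4,"ty":0.45,"tz":0,"spin":0,"grip":0},{"tx":-0.6,"ty":0.65,"tz":0,"spin":0,"grip":0},{"tx":-0.7,"ty":0.75,"tz":0,"spin":0,"grip":0},{"tx":-0.73,"ty":0.8,"tz":0,"spin":0,"grip":0}]'
python3 -m creep '[{"tx":0,"ty":0,"tz":0.1,"spin":0,"grip":0},{"tx":0,"ty":0,"tz":0.25,"spin":0,"grip":0},{"tx":0,"ty":0,"tz":0.4,"spin":0,"grip":0},{"tx":0,"ty":0,"tz":0.55,"spin":0,"grip":0},{"tx":0,"ty":0,"tz":0.63,"spin":0,"grip":0}]'
python3 go.py 505 -48 98.6 43
```

```text
time: 31.58
tool_pos: [502.7, 212.0, 194.9]
tool_rot: [179.9, -0.2, 43.1]
contact_force: [0.5, 0.4, -2.9]
finger_gap: 11.7
gripper_force: 40.0
time: 32.2
tool_pos: [502.3, 79.4, 191.2]
tool_rot: [-180.0, 0.1, 43.0]
contact_force: [0.4, -1.2, -3.3]
finger_gap: 11.8
gripper_force: 40.0
time: 32.83
tool_pos: [504.2, -49.2, 191.7]
tool_rot: [-180.0, 0.0, 43.0]
contact_force: [0.6, 0.5, -2.8]
finger_gap: 11.1
gripper_force: 40.0
time: 33.45
tool_pos: [503.7, -47.8, 114.5]
tool_rot: [-179.9, 0.1, 43.1]
contact_force: [-0.3, -0.7, -3.0]
finger_gap: 11.4
gripper_force: 40.0
now [503.7 -47.8 114.5] 43.1 t 33.45 gap 11.4
tx 0.007 ty 0.009 tz 0.133 spin 0.001
```

```bash

python3 -m creep '[{"tx":0,"ty":0,"tz":0.04,"spin":0,"grip":0},{"tx":0,"ty":0,"tz":0.08,"spin":0,"grip":0},{"tx":0,"ty":0,"tz":0.11,"spin":0,"grip":0},{"tx":0,"ty":0,"tz":0.13,"spin":0,"grip":0},{"tx":0,"ty":0,"tz":0.13,"spin":0,"grip":0}]'
python3 -m creep '[{"tx":0,"ty":0,"tz":0.005,"spin":0,"grip":0},{"tx":0,"ty":0,"tz":0.01,"spin":0,"grip":0},{"tx":0,"ty":0,"tz":0.015,"spin":0,"grip":0},{"tx":0,"ty":0,"tz":0.02,"spin":0,"grip":0},{"tx":0,"ty":0,"tz":0.02,"spin":0,"grip":0}]'
```

```text
time: 34.08
tool_pos: [504.6, -48.3, 101.0]
tool_rot: [-180.0, 0.0, 43.1]
contact_force: [0.0, -0.3, -2.1]
finger_gap: 11.7
gripper_force: 40.0
time: 34.7
tool_pos: [504.7, -48.2, 98.7]
tool_rot: [180.0, -0.0, 43.1]
contact_force: [0.6, 0.8, -3.7]
finger_gap: 11.4
gripper_force: 40.0
```

```bash

python3 -m creep '[{"tx":0,"ty":0,"tz":0.004,"spin":0,"grip":0},{"tx":0,"ty":0,"tz":0.007,"spin":0,"grip":0},{"tx":0,"ty":0,"tz":0.01,"spin":0,"grip":0},{"tx":0,"ty":0,"tz":0.01,"spin":0,"grip":0},{"tx":0,"ty":0,"tz":0.01,"spin":0,"grip":0}]'
python3 -m creep '[{"tx":0,"ty":0,"tz":0.004,"spin":0,"grip":0},{"tx":0,"ty":0,"tz":0.007,"spin":0,"grip":0},{"tx":0,"ty":0,"tz":0.01,"spin":0,"grip":0},{"tx":0,"ty":0,"tz":0.01,"spin":0,"grip":0},{"tx":0,"ty":0,"tz":0.01,"spin":0,"grip":0}]'
```

```text
time: 35.33
tool_pos: [505.2, -48.3, 98.7]
tool_rot: [179.9, -0.0, 43.1]
contact_force: [-4.7, -0.3, 7.5]
finger_gap: 11.7
gripper_force: 40.0
time: 35.95
tool_pos: [505.7, -48.4, 98.8]
tool_rot: [179.9, -0.1, 43.1]
contact_force: [-7.3, 2.2, 17.4]
finger_gap: 11.6
gripper_force: 40.0
```

```bash

python3 -m creep '[{"tx":0,"ty":0,"tz":-0.01,"spin":0,"grip":0},{"tx":0,"ty":0,"tz":-0.013,"spin":0,"grip":0.05},{"tx":0,"ty":0,"tz":-0.013,"spin":0,"grip":0.2},{"tx":0,"ty":0,"tz":-0.013,"spin":0,"grip":0.4},{"tx":0,"ty":0,"tz":-0.013,"spin":0,"grip":0.4}]' 30
python3 -m creep '[{"tx":0,"ty":0,"tz":-0.1,"spin":0,"grip":0.4},{"tx":0,"ty":0,"tz":-0.3,"spin":0,"grip":0.4},{"tx":0,"ty":0,"tz":-0.6,"spin":0,"grip":0.4},{"tx":0,"ty":0,"tz":-0.9,"spin":0,"grip":0.4},{"tx":0,"ty":0,"tz":-0.95,"spin":0,"grip":0.4}]'
python3 pots.py top side; python3 go.py 540 110 225 22
```

```text
time: 36.58
tool_pos: [504.7, -48.3, 97.7]
tool_rot: [180.0, 0.0, 43.1]
contact_force: [-0.6, -0.4, 0.2]
finger_gap: 33.5
gripper_force: 0.0
time: 37.2
tool_pos: [506.6, -48.6, 215.9]
tool_rot: [179.7, -0.2, 43.1]
contact_force: [-0.2, 0.2, -0.0]
finger_gap: 37.0
gripper_force: 0.0
top 155 c 613.9 326.8 ray [612.9 325.5] LxW [11, 59] yaw 145.5 ztop 158.9
top 137 c 601.4 209.1 ray [600.2 208.7] LxW [11, 59] yaw 22.0 ztop 159.2
side 125 c 615.3 323.9 ray [615.8 317.5] LxW [13, 61] yaw 142.7 ztop 157.7
side 128 c 603.2 205.3 ray [602.9 204.7] LxW [12, 60] yaw 23.1 ztop 158.6
now [505.3 -48.4 212.8] 43.1 t 37.3 gap 37.5
tx 0.556 ty -0.383 tz -0.051 spin 0.092
tx 0.477 ty -0.479 tz -0.051 spin 0.092
```

```bash
python3 go.py 570 170 215 22
```

```text
now [505.3 -48.4 212.8] 43.1 t 37.3 gap 37.5
tx 0.819 ty -0.480 tz -0.009 spin 0.092
tx 0.717 ty -0.622 tz -0.009 spin 0.092
```

```bash

python3 -m creep '[{"tx":0.2,"ty":-0.1,"tz":0,"spin":0.03,"grip":0.5},{"tx":0.5,"ty":-0.3,"tz":0,"spin":0.06,"grip":0.5},{"tx":0.8,"ty":-0.48,"tz":-0.01,"spin":0.09,"grip":0.5},{"tx":0.82,"ty":-0.48,"tz":-0.01,"spin":0.09,"grip":0.5},{"tx":0.82,"ty":-0.48,"tz":-0.01,"spin":0.09,"grip":0.5}]'>/dev/null
python3 -m creep '[{"tx":0.2,"ty":-0.2,"tz":0,"spin":0.03,"grip":0.5},{"tx":0.4,"ty":-0.4,"tz":0,"spin":0.06,"grip":0.5},{"tx":0.72,"ty":-0.62,"tz":-0.01,"spin":0.09,"grip":0.5},{"tx":0.72,"ty":-0.62,"tz":-0.01,"spin":0.09,"grip":0.5},{"tx":0.72,"ty":-0.62,"tz":-0.01,"spin":0.09,"grip":0.5}]'
python3 pots.py wrist side;  python3 go.py 602 208 190 22
```

```text
time: 38.55
tool_pos: [569.2, 169.0, 213.5]
tool_rot: [180.0, 0.1, 22.5]
contact_force: [-1.4, 0.5, 0.2]
finger_gap: 46.3
gripper_force: 0.0
wrist 2467 c 615.4 327.3 ray [615.8 325.7] LxW [12, 61] yaw 146.9 ztop 158.8
wrist 1651 c 601.0 209.9 ray [601.6 210.5] LxW [12, 61] yaw 21.7 ztop 158.8
side 129 c 602.2 205.7 ray [602.  204.2] LxW [13, 60] yaw 22.7 ztop 158.5
now [569.4 168.8 213.9] 22.4 t 38.65 gap 46.2
tx 0.376 ty -0.198 tz 0.199 spin 0.003
```

```bash

python3 -m creep '[{"tx":0.15,"ty":-0.1,"tz":0.05,"spin":0,"grip":0.5},{"tx":0.3,"ty":-0.18,"tz":0.1,"spin":0,"grip":0.5},{"tx":0.375,"ty":-0.21,"tz":0.2,"spin":0,"grip":0.5},{"tx":0.375,"ty":-0.21,"tz":0.2,"spin":0,"grip":0.5},{"tx":0.375,"ty":-0.21,"tz":0.2,"spin":0,"grip":0.5}]'
python3 -m creep '[{"tx":0,"ty":0,"tz":0.1,"spin":0,"grip":0.5},{"tx":0,"ty":0,"tz":0.2,"spin":0,"grip":0.5},{"tx":0,"ty":0,"tz":0.35,"spin":0,"grip":0.5},{"tx":0,"ty":0,"tz":0.48,"spin":0,"grip":0.5},{"tx":0,"ty":0,"tz":0.48,"spin":0,"grip":0.5}]'
python3 -m creep '[{"tx":0,"ty":0,"tz":0,"spin":0,"grip":0.3},{"tx":0,"ty":0,"tz":0,"spin":0,"grip":0.2},{"tx":0,"ty":0,"tz":0,"spin":0,"grip":0},{"tx":0,"ty":0,"tz":0,"spin":0,"grip":0},{"tx":0,"ty":0,"tz":0,"spin":0,"grip":0}]' 30
python3 go.py 632 52 190 22
```

```text
time: 39.28
tool_pos: [601.3, 210.0, 190.1]
tool_rot: [180.0, 0.0, 22.4]
contact_force: [0.1, 0.5, 0.7]
finger_gap: 46.4
gripper_force: 0.0
time: 39.9
tool_pos: [600.0, 210.4, 129.8]
tool_rot: [-180.0, 0.2, 22.5]
contact_force: [0.8, -0.5, -0.3]
finger_gap: 46.5
gripper_force: 0.0
time: 40.52
tool_pos: [601.9, 210.7, 132.9]
tool_rot: [180.0, -0.0, 22.4]
contact_force: [0.3, -0.8, 1.4]
finger_gap: 11.9
gripper_force: 30.0
now [601.9 210.7 132.9] 22.4 t 40.52 gap 11.9
tx -0.136 ty 0.659 tz -0.238 spin 0.002
tx -0.134 ty 0.659 tz -0.238 spin 0.002
```

```bash

python3 -m creep '[{"tx":0,"ty":0,"tz":-0.05,"spin":0,"grip":0},{"tx":0,"ty":0,"tz":-0.15,"spin":0,"grip":0},{"tx":0,"ty":0,"tz":-0.3,"spin":0,"grip":0},{"tx":0,"ty":0,"tz":-0.45,"spin":0,"grip":0},{"tx":0,"ty":0,"tz":-0.5,"spin":0,"grip":0}]' 40
python3 -m creep '[{"tx":-0.02,"ty":0.1,"tz":0,"spin":0,"grip":0},{"tx":-0.05,"ty":0.2,"tz":0,"spin":0,"grip":0},{"tx":-0.08,"ty":0.35,"tz":0,"spin":0,"grip":0},{"tx":-0.11,"ty":0.52,"tz":0,"spin":0,"grip":0},{"tx":-0.14,"ty":0.66,"tz":0,"spin":0,"grip":0}]'>/dev/null
python3 -m creep '[{"tx":-0.03,"ty":0.15,"tz":0,"spin":0,"grip":0},{"tx":-0.06,"ty":0.3,"tz":0,"spin":0,"grip":0},{"tx":-0.1,"ty":0.45,"tz":0,"spin":0,"grip":0},{"tx":-0.13,"ty":0.6,"tz":0,"spin":0,"grip":0},{"tx":-0.13,"ty":0.66,"tz":0,"spin":0,"grip":0}]'
python3 -m creep '[{"tx":0,"ty":0,"tz":0.1,"spin":0,"grip":0},{"tx":0,"ty":0,"tz":0.25,"spin":0,"grip":0},{"tx":0,"ty":0,"tz":0.4,"spin":0,"grip":0},{"tx":0,"ty":0,"tz":0.55,"spin":0,"grip":0},{"tx":0,"ty":0,"tz":0.63,"spin":0,"grip":0}]'>/dev/null
python3 -m creep '[{"tx":0,"ty":0,"tz":0.04,"spin":0,"grip":0},{"tx":0,"ty":0,"tz":0.08,"spin":0,"grip":0},{"tx":0,"ty":0,"tz":0.11,"spin":0,"grip":0},{"tx":0,"ty":0,"tz":0.13,"spin":0,"grip":0},{"tx":0,"ty":0,"tz":0.13,"spin":0,"grip":0}]'
python3 -m creep '[{"tx":0,"ty":0,"tz":0.005,"spin":0,"grip":0},{"tx":0,"ty":0,"tz":0.01,"spin":0,"grip":0},{"tx":0,"ty":0,"tz":0.015,"spin":0,"grip":0},{"tx":0,"ty":0,"tz":0.022,"spin":0,"grip":0},{"tx":0,"ty":0,"tz":0.022,"spin":0,"grip":0}]'
```

```text
time: 41.15
tool_pos: [602.8, 211.2, 195.6]
tool_rot: [180.0, -0.2, 22.5]
contact_force: [0.1, -0.3, -3.5]
finger_gap: 11.8
gripper_force: 40.0
time: 42.4
tool_pos: [632.4, 50.6, 192.6]
tool_rot: [180.0, 0.0, 22.4]
contact_force: [-0.3, 0.6, -2.7]
finger_gap: 11.3
gripper_force: 40.0
time: 43.65
tool_pos: [632.1, 52.0, 101.4]
tool_rot: [-180.0, -0.0, 22.4]
contact_force: [-0.1, 0.6, -2.9]
finger_gap: 11.9
gripper_force: 40.0
time: 44.28
tool_pos: [632.3, 52.0, 99.0]
tool_rot: [180.0, -0.0, 22.4]
contact_force: [-0.3, -0.1, -1.5]
finger_gap: 12.0
gripper_force: 40.0
```

```bash

python3 -m creep '[{"tx":0,"ty":0,"tz":0.003,"spin":0,"grip":0},{"tx":0,"ty":0,"tz":0.005,"spin":0,"grip":0},{"tx":0,"ty":0,"tz":0.008,"spin":0,"grip":0},{"tx":0,"ty":0,"tz":0.008,"spin":0,"grip":0},{"tx":0,"ty":0,"tz":0.008,"spin":0,"grip":0}]'
python3 -m creep '[{"tx":0,"ty":0,"tz":0,"spin":0,"grip":0},{"tx":0,"ty":0,"tz":0,"spin":0,"grip":0.05},{"tx":0,"ty":0,"tz":-0.005,"spin":0,"grip":0.2},{"tx":0,"ty":0,"tz":-0.01,"spin":0,"grip":0.4},{"tx":0,"ty":0,"tz":-0.01,"spin":0,"grip":0.4}]' 30
python3 -m creep '[{"tx":0,"ty":0,"tz":-0.1,"spin":0,"grip":0.4},{"tx":0,"ty":0,"tz":-0.3,"spin":0,"grip":0.4},{"tx":0,"ty":0,"tz":-0.6,"spin":0,"grip":0.4},{"tx":0,"ty":0,"tz":-0.9,"spin":0,"grip":0.4},{"tx":0,"ty":0,"tz":-0.95,"spin":0,"grip":0.4}]'
python3 pots.py top side;  python3 go.py 640 250 220 147
```

```text
time: 44.9
tool_pos: [632.6, 51.8, 98.9]
tool_rot: [180.0, -0.1, 22.4]
contact_force: [-1.5, -1.6, 6.0]
finger_gap: 11.8
gripper_force: 40.0
time: 45.52
tool_pos: [632.1, 52.1, 98.9]
tool_rot: [-180.0, 0.0, 22.5]
contact_force: [-0.4, -0.5, 0.4]
finger_gap: 33.9
gripper_force: 0.0
time: 46.15
tool_pos: [634.2, 52.1, 217.7]
tool_rot: [179.9, -0.4, 22.5]
contact_force: [0.5, -0.0, -0.2]
finger_gap: 37.4
gripper_force: 0.0
side 123 c 593.7 303.2 ray [592.7 299.2] LxW [12, 61] yaw 148.2 ztop 158.0
now [632.7  52.1 214.2] 22.5 t 46.25 gap 37.1
tx 0.229 ty -0.500 tz -0.016 spin -0.362
tx 0.503 ty -0.223 tz -0.016 spin -0.362
tx 0.524 ty 0.166 tz -0.016 spin -0.362
```

The last pot has been knocked aside (handle now near (593,303)); approaching and re-measuring.

```bash

python3 -m creep '[{"tx":0.05,"ty":-0.1,"tz":-0.05,"spin":-0.09,"grip":0.5},{"tx":0.1,"ty":-0.25,"tz":-0.05,"spin":-0.18,"grip":0.5},{"tx":0.2,"ty":-0.4,"tz":-0.05,"spin":-0.27,"grip":0.5},{"tx":0.23,"ty":-0.5,"tz":-0.05,"spin":-0.36,"grip":0.5},{"tx":0.23,"ty":-0.5,"tz":-0.05,"spin":-0.36,"grip":0.5}]'>/dev/null
python3 -m creep '[{"tx":0.1,"ty":-0.05,"tz":0,"spin":-0.09,"grip":0.5},{"tx":0.2,"ty":-0.1,"tz":0,"spin":-0.18,"grip":0.5},{"tx":0.4,"ty":-0.2,"tz":0,"spin":-0.27,"grip":0.5},{"tx":0.5,"ty":-0.22,"tz":0,"spin":-0.36,"grip":0.5},{"tx":0.5,"ty":-0.22,"tz":0,"spin":-0.36,"grip":0.5}]'>/dev/null
python3 -m creep '[{"tx":0.1,"ty":0.05,"tz":0,"spin":-0.09,"grip":0.5},{"tx":0.2,"ty":0.1,"tz":0,"spin":-0.18,"grip":0.5},{"tx":0.4,"ty":0.15,"tz":0,"spin":-0.27,"grip":0.5},{"tx":0.5,"ty":0.17,"tz":0,"spin":-0.36,"grip":0.5},{"tx":0.5,"ty":0.17,"tz":0,"spin":-0.36,"grip":0.5}]'
python3 pots.py wrist top side;  python3 go.py 594 303 190 147
```

```text
time: 48.12
tool_pos: [641.6, 246.3, 218.3]
tool_rot: [-179.9, -0.0, 145.8]
contact_force: [0.2, -0.1, 0.4]
finger_gap: 46.4
gripper_force: 0.0
wrist 1689 c 592.3 307.7 ray [591.6 308.6] LxW [11, 60] yaw 147.9 ztop 158.9
side 117 c 592.4 302.7 ray [591.9 299.6] LxW [13, 59] yaw 147.3 ztop 158.3
now [642.  245.5 218.8] 145.8 t 48.27 gap 46.4
tx 0.600 ty 0.171 tz 0.240 spin -0.011
```

View pics/wrist_p.png

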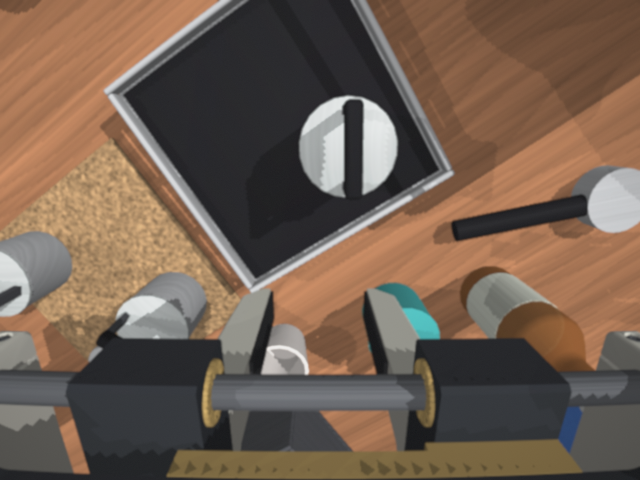

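The wrist view shows the last pot's handle at (353,147), upright inside the rim, and both placed pots standing on the mat at (30,275) and (150,320).

```bash
python3 go.py 592.2 307 190 147.7
```

```text
now [642.  245.5 218.8] 145.8 t 48.27 gap 46.4
tx 0.631 ty 0.190 tz 0.240 spin -0.017
```

```bash

python3 -m creep '[{"tx":0.2,"ty":0.05,"tz":0,"spin":0,"grip":0.5},{"tx":0.4,"ty":0.1,"tz":0.1,"spin":0,"grip":0.5},{"tx":0.63,"ty":0.19,"tz":0.24,"spin":-0.017,"grip":0.5},{"tx":0.63,"ty":0.19,"tz":0.24,"spin":-0.017,"grip":0.5},{"tx":0.63,"ty":0.19,"tz":0.24,"spin":-0.017,"grip":0.5}]'
python3 -m creep '[{"tx":0,"ty":0,"tz":0.1,"spin":0,"grip":0.5},{"tx":0,"ty":0,"tz":0.2,"spin":0,"grip":0.5},{"tx":0,"ty":0,"tz":0.35,"spin":0,"grip":0.5},{"tx":0,"ty":0,"tz":0.48,"spin":0,"grip":0.5},{"tx":0,"ty":0,"tz":0.48,"spin":0,"grip":0.5}]'
python3 -m creep '[{"tx":0,"ty":0,"tz":0,"spin":0,"grip":0.3},{"tx":0,"ty":0,"tz":0,"spin":0,"grip":0.2},{"tx":0,"ty":0,"tz":0,"spin":0,"grip":0},{"tx":0,"ty":0,"tz":0,"spin":0,"grip":0},{"tx":0,"ty":0,"tz":0,"spin":0,"grip":0}]' 30
python3 go.py 507 56 192 147.7
```

```text
time: 48.9
tool_pos: [591.7, 307.7, 190.8]
tool_rot: [180.0, 0.0, 148.1]
contact_force: [0.3, -0.0, 0.1]
finger_gap: 46.6
gripper_force: 0.0
time: 49.52
tool_pos: [590.3, 307.0, 129.7]
tool_rot: [-179.8, -0.1, 148.1]
contact_force: [0.1, 0.4, 0.1]
finger_gap: 46.4
gripper_force: 0.0
time: 50.15
tool_pos: [591.9, 307.6, 133.0]
tool_rot: [180.0, 0.0, 148.1]
contact_force: [-1.1, -1.9, 1.9]
finger_gap: 11.3
gripper_force: 30.0
now [591.9 307.6 133. ] 148.1 t 50.15 gap 11.3
tx -0.168 ty -0.718 tz -0.164 spin 0.001
tx -0.170 ty -0.718 tz -0.164 spin 0.001
tx -0.172 ty -0.717 tz -0.164 spin 0.001
```

```bash

python3 -m creep '[{"tx":0,"ty":0,"tz":-0.05,"spin":0,"grip":0},{"tx":0,"ty":0,"tz":-0.15,"spin":0,"grip":0},{"tx":0,"ty":0,"tz":-0.3,"spin":0,"grip":0},{"tx":0,"ty":0,"tz":-0.45,"spin":0,"grip":0},{"tx":0,"ty":0,"tz":-0.5,"spin":0,"grip":0}]' 40
python3 -m creep '[{"tx":-0.02,"ty":-0.1,"tz":0,"spin":0,"grip":0},{"tx":-0.05,"ty":-0.2,"tz":0,"spin":0,"grip":0},{"tx":-0.09,"ty":-0.4,"tz":0,"spin":0,"grip":0},{"tx":-0.13,"ty":-0.6,"tz":0,"spin":0,"grip":0},{"tx":-0.17,"ty":-0.72,"tz":0,"spin":0,"grip":0}]'>/dev/null
python3 -m creep '[{"tx":-0.03,"ty":-0.15,"tz":0,"spin":0,"grip":0},{"tx":-0.07,"ty":-0.3,"tz":0,"spin":0,"grip":0},{"tx":-0.1,"ty":-0.45,"tz":0,"spin":0,"grip":0},{"tx":-0.13,"ty":-0.6,"tz":0,"spin":0,"grip":0},{"tx":-0.17,"ty":-0.72,"tz":0,"spin":0,"grip":0}]'>/dev/null
python3 -m creep '[{"tx":-0.03,"ty":-0.15,"tz":0,"spin":0,"grip":0},{"tx":-0.07,"ty":-0.3,"tz":0,"spin":0,"grip":0},{"tx":-0.1,"ty":-0.5,"tz":0,"spin":0,"grip":0},{"tx":-0.15,"ty":-0.65,"tz":0,"spin":0,"grip":0},{"tx":-0.17,"ty":-0.72,"tz":0,"spin":0,"grip":0}]'
python3 -m creep '[{"tx":0,"ty":0,"tz":0.1,"spin":0,"grip":0},{"tx":0,"ty":0,"tz":0.25,"spin":0,"grip":0},{"tx":0,"ty":0,"tz":0.4,"spin":0,"grip":0},{"tx":0,"ty":0,"tz":0.55,"spin":0,"grip":0},{"tx":0,"ty":0,"tz":0.63,"spin":0,"grip":0}]'
python3 -m creep '[{"tx":0,"ty":0,"tz":0.04,"spin":0,"grip":0},{"tx":0,"ty":0,"tz":0.08,"spin":0,"grip":0},{"tx":0,"ty":0,"tz":0.11,"spin":0,"grip":0},{"tx":0,"ty":0,"tz":0.13,"spin":0,"grip":0},{"tx":0,"ty":0,"tz":0.13,"spin":0,"grip":0}]'
python3 -m creep '[{"tx":0,"ty":0,"tz":0.005,"spin":0,"grip":0},{"tx":0,"ty":0,"tz":0.01,"spin":0,"grip":0},{"tx":0,"ty":0,"tz":0.015,"spin":0,"grip":0},{"tx":0,"ty":0,"tz":0.025,"spin":0,"grip":0},{"tx":0,"ty":0,"tz":0.025,"spin":0,"grip":0}]'
```

```text
time: 50.78
tool_pos: [592.9, 308.3, 195.7]
tool_rot: [179.8, 0.1, 148.2]
contact_force: [0.5, 0.5, -5.1]
finger_gap: 11.9
gripper_force: 40.0
time: 52.65
tool_pos: [506.8, 54.0, 192.7]
tool_rot: [180.0, 0.0, 148.1]
contact_force: [-0.0, 0.4, -4.6]
finger_gap: 11.8
gripper_force: 40.0
time: 53.28
tool_pos: [505.9, 55.5, 114.8]
tool_rot: [-179.9, -0.1, 148.2]
contact_force: [-0.1, 0.8, -4.9]
finger_gap: 11.7
gripper_force: 40.0
time: 53.9
tool_pos: [506.9, 55.3, 101.4]
tool_rot: [-180.0, -0.0, 148.2]
contact_force: [0.8, -0.1, -4.1]
finger_gap: 11.2
gripper_force: 40.0
time: 54.52
tool_pos: [507.3, 55.2, 99.0]
tool_rot: [180.0, 0.0, 148.2]
contact_force: [-2.3, -0.8, 2.1]
finger_gap: 11.3
gripper_force: 40.0
```

Landed (force went from -4.5 to +2). Release and rise, then check.

```bash

python3 -m creep '[{"tx":0,"ty":0,"tz":0,"spin":0,"grip":0},{"tx":0,"ty":0,"tz":0,"spin":0,"grip":0.05},{"tx":0,"ty":0,"tz":-0.005,"spin":0,"grip":0.2},{"tx":0,"ty":0,"tz":-0.01,"spin":0,"grip":0.4},{"tx":0,"ty":0,"tz":-0.01,"spin":0,"grip":0.4}]' 30
python3 -m creep '[{"tx":0,"ty":0,"tz":-0.1,"spin":0,"grip":0.4},{"tx":0,"ty":0,"tz":-0.3,"spin":0,"grip":0.4},{"tx":0,"ty":0,"tz":-0.6,"spin":0,"grip":0.4},{"tx":0,"ty":0,"tz":-0.9,"spin":0,"grip":0.4},{"tx":0,"ty":0,"tz":-0.95,"spin":0,"grip":0.4}]'
python3 -m creep '[{"tx":0.3,"ty":0.2,"tz":-0.1,"spin":0,"grip":0.4},{"tx":0.6,"ty":0.3,"tz":-0.2,"spin":0,"grip":0.4},{"tx":0.9,"ty":0.3,"tz":-0.3,"spin":0,"grip":0.4},{"tx":0.95,"ty":0.3,"tz":-0.3,"spin":0,"grip":0.4},{"tx":0.95,"ty":0.3,"tz":-0.3,"spin":0,"grip":0.4}]'
python3 -m creep '[{"tx":0.3,"ty":-0.2,"tz":0,"spin":0,"grip":0.4},{"tx":0.6,"ty":-0.5,"tz":0,"spin":0,"grip":0.4},{"tx":0.8,"ty":-0.8,"tz":0,"spin":0,"grip":0.4},{"tx":0.8,"ty":-0.8,"tz":0,"spin":0,"grip":0.4},{"tx":0.8,"ty":-0.8,"tz":0,"spin":0,"grip":0.4}]'
python3 cov.py
python3 - <<'E'
from h import *
for n in('top','side'):
    c=snap(n,n+'_f'); P=cloud(c); hsv=cv2.cvtColor(c['color'],cv2.COLOR_RGB2HSV); Z=P[...,2]
    m=(hsv[...,2]<75)&(Z>105)&(Z<135)&(P[...,0]>430)&(P[...,0]<720)&(P[...,1]<150)&(P[...,1]>-140)&(c['depth']>0)
    nn,lab,st,_=cv2.connectedComponentsWithStats(m.astype(np.uint8))
    for i in range(1,nn):
        if st[i,4]>40:
            p=P[lab==i]; r=cv2.minAreaRect(p[:,:2].astype(np.float32)); print(n,np.round(r[0],1),np.round(r[1]),'mat',np.round(np.array(r[0])-[571,2],1),'ztop',np.percentile(p[:,2],95).round(1))
im=np.hstack([load('top_f')['color'][150:390,180:500],load('side_f')['color'][160:400,180:500]])
cv2.imwrite('pics/f.png',im[:,:,::-1])
E
```

```text
time: 55.15
tool_pos: [507.0, 55.3, 99.6]
tool_rot: [180.0, 0.0, 148.2]
contact_force: [0.2, 0.6, 0.2]
finger_gap: 34.0
gripper_force: 0.0
time: 55.78
tool_pos: [508.9, 55.3, 217.7]
tool_rot: [179.8, 0.3, 148.2]
contact_force: [0.5, -0.3, -0.7]
finger_gap: 37.5
gripper_force: 0.0
time: 56.4
tool_pos: [429.0, 145.9, 249.0]
tool_rot: [-180.0, -0.0, 148.2]
contact_force: [0.1, 0.2, -0.3]
finger_gap: 37.2
gripper_force: 0.0
time: 57.02
tool_pos: [297.6, 114.8, 249.4]
tool_rot: [180.0, 0.0, 148.1]
contact_force: [0.6, 0.4, 0.6]
finger_gap: 37.2
gripper_force: 0.0
top 57.075 943 x [-58.   21.7] zmax 98.7
top-face slope [1.0000e-02 9.5179e+01]
fin 52 [-42.8   6.   94.1]
side 57.125 1552 x [-60.  23.] zmax 97.9
top-face slope [5.0000e-03 9.5389e+01]
fin 111 [-42.5   1.4  94.1]
top [629.4  50.7] [57.  7.] mat [58.4 48.7] ztop 126.0
top [507.5  54. ] [ 9. 55.] mat [-63.5  52. ] ztop 126.2
top [503.7 -48.5] [58.  7.] mat [-67.3 -50.5] ztop 125.6
side [630.9  47.4] [57. 12.] mat [59.9 45.4] ztop 124.3
side [509.9  50.7] [10. 59.] mat [-61.1  48.7] ztop 125.0
side [505.8 -52.4] [59. 11.] mat [-65.2 -54.4] ztop 124.6
```

View pics/f.png

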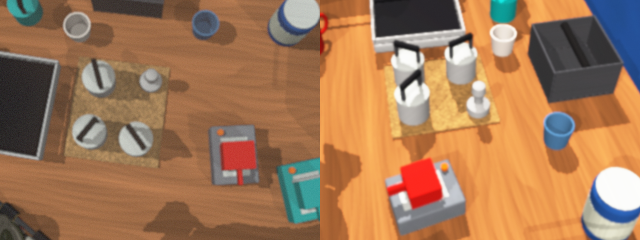

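Both halves show three upright pots well inside the mat (top half: (98,78), (88,131), (136,138)). The tamper is standing at (151,78), the cover is shut at (238,157), and the plate is empty. Handing in.

```bash
python3 -c "
from station import ctrl
print(ctrl.job_done())"
```

```text
the job is handed in; nothing more can be done
None
```

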